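# Draw the drying cabinet's tray out with the tray hook

## Task

Take the tray hook from its blue rest, drop its bent end into the finger hole of the drying cabinet's tray and draw the self-closing tray gently out until its hidden catch holds it open, stopping when you feel the buffer rather than hauling on it. Then unhook, leave the tray standing open and lay the hook back in its rest the way it lay. Use only the hook on the cabinet, keep the vials in the tray standing, and leave the other things on the bench alone.

Things in the scene. Friction and masses are not known exactly. Their poses are not given: they have to be found in the camera images.
- dryer: drying cabinet, fixed: white box 150 deep (x) x 160 wide (y) x 125 mm high, grey sill. Origin: centre of its underside; x from front to back (tray slides out along -x), z up; front face at x = -75 mm. Out of sight under the tray an adjustable stop is set anywhere from 45 to 110 mm of travel, each time differently, with a spring catch and a rubber buffer. Over 16 N from the hook does damage
- tray (a joint): how far the tray is drawn out, m, 0 = shut. A return spring and friction (1 N shut, 2 N far out) shut it when let go uncaught. 8 mm before the stop the pull jumps to 5 to 7 N as the catch yields, dies away to nothing as it snaps in, then rises about 6 N per mm on the buffer (3 mm, then solid). Once snapped in, the catch holds the tray out, within 1 mm of the buffer, when the hook is eased
- tray_hole (a point): centre of the finger hole at the top face of the tray's steel pull tab, 46 mm above the bench; axes as the cabinet's. Round hole 16 mm across, axis upright, through the 4 mm tab, nothing under it: the 7 mm hook has 9 mm of play in it. The tab is 44 mm wide, its outer edge 14 mm in front of the hole's centre. The tray front, a clear window up to 114 mm above the bench, stands 17 mm behind the hole's centre
- hook: tray hook, loose, about 0.13 kg: orange grip 90 (x) x 18 (y) x 20 mm (z) with two black bands, and a 7 mm steel rod that runs 50 mm on from its +x end and is then bent down. Origin: centre of the grip; x towards the bent end; z up as it lies in its rest, bent end pointing down. Take the grip at its middle, across y, with about 80 N: held lightly it turns in the fingers
- hook_tip (a point): lowest point of the hook's bent end: 92.5 mm along +x and 32 mm below the centre of the grip. The bent end is 7 mm thick, about 28 mm of it below the rod and leaning 3 mm back towards the grip
- rest: the hook's rest, fixed: blue steel foot 116 x 50 mm with two notched uprights, 36 mm behind and 63 mm ahead of the origin. Origin: on the bench under the middle of the hook's grip; x as the hook's x when it lies there. Rear notch 24 mm wide, carries the grip's underside 45 mm above the bench; front notch 14 mm wide, carries the rod; both 12 mm deep, open upward
- rest_seat (a point): where the centre of the hook's grip belongs in the rest, 55 mm above the bench; axes as the rest's
- vial_a: loose glass vial with black cap, 27 mm across, 64 mm high, standing in the tray about 50 mm behind its front; origin at its foot, z up
- vial_b: loose glass vial with white cap, same size, standing in the tray; origin at its foot, z up
- vial_d: loose glass vial with red cap, same size, standing in the tray; origin at its foot, z up
- bottle_orange: loose small white bottle with orange cap, 60 mm across, 140 mm high; bystander; origin under its centre
- beaker: loose glass beaker, 79 x 86 x 105 mm; bystander; origin under its centre
- timer: loose bench timer with three keys, 58 x 66 x 14 mm; bystander; origin under its centre
- petri: loose petri dish, 93 mm across, 15 mm high; bystander; origin under its centre
Not all that is in view belongs to the job. Of the things that look like the rest, the larger one is meant.

How it is judged:
By the outcome, as a careful person would: the job done as asked, in the order asked, and still so for the second after the job is handed in, with the robot touching nothing.
It also fails if it takes over 58 s, if anything falls off the work surface, if the arm or the gripper's body presses on something with over 40 N, if the wrist force passes 120 N, or if a joint passes its speed limit or range.

## Robot

A 6-joint arm with a two-finger parallel gripper is mounted at the origin on a cart in front of the work surface, level with it; the furniture and walls round the work are solid. World frame = base frame: x ahead of the robot, y to its left, z up, the work surface at z = 0. Lengths are in m, angles in rad, forces in N, time in s.
With the tool pointing down it reaches from about 0.4 to 0.925 m from the base axis. Payload 12.5 kg.
Tool frame: the origin (TCP) lies on the centre line of the jaws, within the pads' length; the fingertips stand 17 mm ahead of it and the grasp point (between the pads) lies 2 mm behind it; z points along the fingers, y is the direction in which the jaws open and shut (so a half turn about z gives the same grasp; the last joint's range is limited). The gripper opens to 95 mm and grips with 3 to 60 N. Pads are 20 mm wide; open, the fingers measure 119 mm over their backs; the gripper's body (75 mm by 180 mm) begins 59 mm behind the grasp point.
Start: joints at [1.074, 0.491, 1.559, -0, 1.092, -0.106], TCP at [0.238, 0.578, 0.203] pointing down, gripper open.
Joint ranges: [-3.1, 3.1], [-0.84, 2.19], [0.05, 2.79], [-1.13, 4.28], [0.06, 2.93], [-2.69, 2.69]. Speed limits (rad/s): [2.22, 2.22, 2.79, 3.14, 3.14, 3.14].

## Interface

Orientations are given as a unit quaternion [x, y, z, w].
In Python, from cell import observe, capture, close_job, recognise, silhouettes, place_of gives the robot as it stands. The module is installed in compiled form; this text tells all that it offers.
- The arm moves only by the tool send_rows, never from a script. Its argument "motion" is a list that holds one entry, the list of rows, each a list of 7 numbers: the opening, from -1 (shut) to 1 (fully open), then the shift along the tool's x, y, z in m, then the turn, a rotation vector about the tool's x, y, z in rad. A call has exactly 5 rows; each row is the pose to reach, as a shift and turn from the pose measured when the call began, along the tool's axes at that moment; what a row does not reach only later rows make up. A row lasts 1/8 s, in which the tool goes at most 62.5 mm and 10.7 degrees, less where a joint would pass 70% of its speed; a pose out of reach is approached as far as the arm can. A call with a gripper value outside its range is refused whole. The fingers move at their own pace and stop on an object; "squeeze" is the grip in N (left out, the last holds). Time passes only in rows, so rows that repeat a pose let the fingers close, or fill a call up. It gives the time, the measured TCP pose, the force and the opening at its end, in the units of the state.
- observe(): the state, without advancing time (a new reading comes with each control period).
- capture(name): name is "scene" or "side" or "wrist"; returns a dict with "pixels" (480x640x3 uint8, blue, green, red), "depth" (480x640 float32, m along the optical axis (not along the pixel's ray), 0 where there is no reading), "vertical_fov" (degrees; the focal length in pixels is half the picture's height over the tangent of half this angle, whatever the lens; pixels are square), "cx", "cy" (the principal point, pixels), "xyz" and "orientation" of the camera in the world; the wrist camera has in their place "hand_eye" (4x4, takes a point from camera to tool coordinates, whose origin is the TCP and whose axes are the flange's). Camera axes: x right, y up, looking along -z (the intrinsics and any distortion apply to the point x, -y, -z); pixel columns grow to the right and rows downward; lengths in m; the calibration is good to about 2 mm. A picture is of the moment at which its call begins: read the wrist's pose just before it.
- close_job(): hands the job in, once; it reports no verdict.
Trained networks look in a picture, given as the dict that the camera call returned (one of the last four; its "shot" number tells which), for a name from the list of things; names that differ only in an ending like _2 or _b are one class to them, and where a whole thing is asked for, a point or a joint stands for the part that bears it (a point fixed in the world has none). Each returns a list of dicts, best first, with "score" (0 to 1); they miss things now and then, are a little off and sometimes report something else, mostly with a low value. They report only what shows in the picture. A call takes as long as a camera call. They do not tell look-alikes from the thing itself.
- recognise(picture, query): "position" ([x, y, z] in m, in the coordinates of the camera as it stood for that picture, good to about 4 mm: the middle of the surface that is visible of it).
- silhouettes(picture, query): "mask" (480x640 bool, what is visible of it).
- place_of(picture, query): "position" ([x, y, z] in m, in the coordinates of the camera as it stood for that picture, good to about 4 mm: a listed point, or the origin of a listed thing).
The state is a dict: "clock": time; "joint_positions": joint angles; "qd": joint speeds; "joint_torque": joint torques, N m; "eef_pos": TCP position; "eef_rot": TCP orientation; "contact_force": force on the tool from outside, world axes, zero at the start; "moment": the same for the moment, N m; "gripper_width": finger opening in m.
Only numpy, scipy, OpenCV 4.12 (cv2) and the standard library are available. Lean on these libraries where they do the work, as an engineer would, in place of code of your own. Each camera call takes 0.05 s, during which the arm holds its last target.

## Working session

There is one attempt and no reset: what is moved stays moved. The work goes in short steps, Python scripts to look and compute and a tool call to move; the robot and the scene stay as the last step left them, time stands still between calls to the robot, and variables do not carry over. Pictures are saved under pics/ and viewed, and the job is handed in when it is done.

Besides the shell and the picture viewer there is one more tool, called after "Emit:" as name(argument=value, ...) on one line, values as JSON. send_rows: Moves the arm, as the interface text tells. Its arguments: {"type":"object","properties":{"motion":{"type":"array","items":{"type":"array","items":{"type":"array","items":{"type":"number"}}}},"squeeze":{"type":"number"}},"required":["motion"]}

```bash
ls; mkdir -p pics; cat > h.py <<'E'
import numpy as np, cv2
from scipy.spatial.transform import Rotation as R
from cell import *
def T_cam(p,st=None):
    T=np.eye(4)
    if 'hand_eye' in p:
        T[:3,:3]=R.from_quat(st['eef_rot']).as_matrix(); T[:3,3]=st['eef_pos']
        return T@np.array(p['hand_eye'])
    T[:3,:3]=R.from_quat(p['orientation']).as_matrix(); T[:3,3]=p['xyz']; return T
def w(T,x): return (T@np.append(x,1))[:3]
def f(p): return 240/np.tan(np.radians(p['vertical_fov'])/2)
def pt(p,T,u,v,d=None):
    d=p['depth'][int(round(v)),int(round(u))] if d is None else d
    F=f(p); return w(T,[(u-p['cx'])/F*d,-(v-p['cy'])/F*d,-d])
def proj(p,T,x):
    c=np.linalg.inv(T)@np.append(x,1); F=f(p)
    return p['cx']+F*c[0]/-c[2], p['cy']-F*c[1]/-c[2]
E
python3 - <<'E'
from h import *
s=observe(); print(s)
for n in ['scene','side','wrist']:
    p=capture(n); cv2.imwrite(f'pics/{n}0.png',p['pixels']); T=T_cam(p,s)
    print(n,{k:v for k,v in p.items() if k not in('pixels','depth')})
    for q in ['hook','hook_tip','rest','rest_seat','tray_hole','dryer','vial_a']:
        print(q,[(round(r['score'],2),w(T,r['position']).round(4).tolist(),[int(a) for a in proj(p,T,w(T,r['position']))]) for r in place_of(p,q)][:4])
E
```

```text
pics
{'clock': 0.0, 'joint_positions': array([ 1.07438966e+00,  4.91542634e-01,  1.55949779e+00, -6.61391572e-06,
        1.09170340e+00, -1.05608966e-01]), 'qd': array([0.00056017, 0.00060312, 0.00044751, 0.00215667, 0.00013702,
       0.00069504]), 'joint_torque': array([-4.26566512e-04, -6.12640572e+01, -2.58187419e+01,  6.92199077e-02,
        4.81659151e-02, -1.29475206e-04]), 'eef_pos': array([0.23792927, 0.57763461, 0.20275563]), 'eef_rot': array([ 1.94156282e-01,  9.80970441e-01, -5.50576058e-04, -1.67849421e-04]), 'contact_force': array([-0.08180318,  0.0203573 , -0.24427011]), 'moment': array([-0.02037644, -0.06472543, -0.00186648]), 'gripper_width': 0.09502519828282796}
scene {'vertical_fov': 43.401799933497344, 'cx': 324.75591828296615, 'cy': 242.51330584931205, 'xyz': array([-0.39909791, -0.58391436,  0.98005714]), 'orientation': array([ 0.38400614, -0.21153285, -0.45232853,  0.77665439]), 'shot': 1}
hook [(0.71, [0.5191, 0.1393, 0.0551], [264, 250])]
hook_tip [(0.56, [0.6101, 0.1412, 0.0241], [284, 240]), (0.16, [0.517, 0.1405, 0.0566], [263, 250])]
rest [(0.78, [0.522,
[... 935 characters left out ...]
3]), (0.58, [0.5256, 0.1357, 0.0567], [299, 212])]
tray_hole [(0.76, [0.6647, -0.2753, 0.05], [371, 331])]
dryer [(0.72, [0.7513, -0.2954, 0.0009], [415, 356])]
vial_a []
wrist {'vertical_fov': 67.78718567408772, 'cx': 321.4535469360941, 'cy': 238.7272817038433, 'hand_eye': array([[-1.14719380e-03,  9.65318261e-01,  2.61073435e-01,
         7.27638773e-02],
       [ 9.99999046e-01,  9.06476564e-04,  1.04244356e-03,
        -8.00798439e-04],
       [ 7.69632850e-04,  2.61074382e-01, -9.65318380e-01,
        -1.81801196e-01],
       [ 0.00000000e+00,  0.00000000e+00,  0.00000000e+00,
         1.00000000e+00]]), 'shot': 3}
hook []
hook_tip []
rest []
rest_seat []
tray_hole []
dryer []
vial_a []
```

View pics/scene0.png

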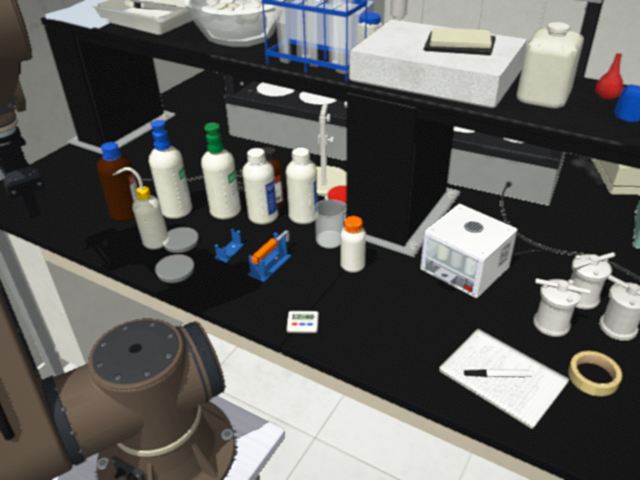

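View pics/side0.png

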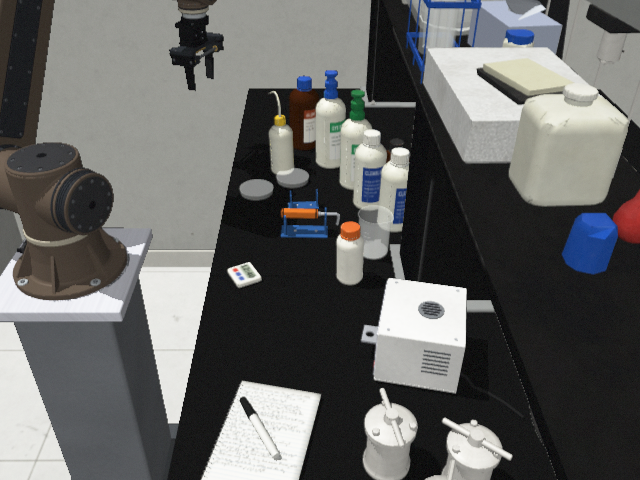

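```bash
python3 - <<'E'
from h import *
s=observe()
p=capture('scene');T=T_cam(p,s)
for u,v in [(100,60),(200,68),(340,92),(440,108),(600,150),(352,245),(330,220),(262,180),(301,160),(303,321),(460,290),(425,265),(515,225),(470,210),(172,210)]: print('sc',u,v,pt(p,T,u,v).round(3))
p=capture('side');T=T_cam(p,s)
for u,v in [(420,100),(470,200),(530,330),(348,232),(372,215),(372,333),(300,212),(390,285),(466,290)]: print('si',u,v,pt(p,T,u,v).round(3))
for q in ['bottle_orange','beaker','timer','petri']:
        print(q,[(round(r['score'],2),w(T,r['position']).round(4).tolist()) for r in place_of(p,q)][:4])
for n in ['scene','side']:
  p=capture(n);T=T_cam(p,s)
  for q in ['hook','rest','dryer']:
    for r in silhouettes(p,q)[:3]:
        m=r['mask']; v,u=np.nonzero(m); d=p['depth'][v,u]; F=f(p)
        P=np.c_[(u-p['cx'])/F*d,-(v-p['cy'])/F*d,-d,np.ones(len(d))]@T.T
        print(n,q,round(r['score'],2),m.sum(),'x',np.percentile(P[:,0],[3,50,97]).round(3),'y',np.percentile(P[:,1],[3,50,97]).round(3),'z',np.percentile(P[:,2],[3,50,97]).round(3))
E
```

```text
sc 100 60 [0.836 0.963 0.279]
sc 200 68 [0.777 0.497 0.361]
sc 340 92 [0.767 0.063 0.386]
sc 440 108 [ 0.755 -0.188  0.406]
sc 600 150 [ 0.768 -0.518  0.385]
sc 352 245 [ 0.608 -0.056  0.084]
sc 330 220 [0.663 0.036 0.091]
sc 262 180 [0.675 0.247 0.14 ]
sc 301 160 [0.743 0.166 0.187]
sc 303 321 [ 0.393 -0.048  0.013]
sc 460 290 [ 0.676 -0.313 -0.003]
sc 425 265 [ 0.692 -0.214  0.023]
sc 515 225 [ 0.993 -0.353 -0.001]
sc 470 210 [ 0.828 -0.268  0.122]
sc 172 210 [0.566 0.485 0.031]
si 420 100 [ 0.757 -0.027  0.413]
si 470 200 [ 0.771 -0.402  0.419]
si 530 330 [ 0.778 -0.665  0.418]
si 348 232 [ 0.629 -0.067  0.138]
si 372 215 [0.697 0.092 0.078]
si 372 333 [ 0.674 -0.228  0.   ]
si 300 212 [0.526 0.126 0.066]
si 390 285 [ 0.701 -0.225  0.122]
si 466 290 [ 0.844 -0.241  0.122]
bottle_orange [(0.86, [0.638, -0.0453, -0.002])]
beaker [(0.73, [0.5283, 0.1406, 0.0587]), (0.68, [0.6179, 0.1355, 0.0243]), (0.58, [0.7025, 0.0582, -0.0015]), (0.44, [0.4033, -0.0422, 0.0004])]
timer [(0.58, [0.4001, -0.0428, 0.0012])]
petri [(0.62, [0.4056, 0.3314, 0.0005])]
scene hook 0.86 330 x [0.475 0.526 0.613] y [0.129 0.135 0.15 ] z [0.03  0.06  0.066]
scene rest 0.86 835 x [0.474 0.535 0.585] y [0.114 0.133 0.16 ] z [-0.002  0.004  0.052]
scene rest 0.76 408 x [0.488 0.531 0.567] y [0.246 0.262 0.29 ] z [-0.003  0.004  0.038]
scene dryer 0.59 5993 x [0.659 0.696 0.818] y [-0.386 -0.309 -0.213] z [0.011 0.11  0.126]
side hook 0.75 430 x [0.482 0.533 0.618] y [0.126 0.133 0.202] z [0.003 0.058 0.067]
side rest 0.88 654 x [0.481 0.538 0.59 ] y [0.111 0.13  0.161] z [-0.001  0.005  0.058]
side rest 0.71 251 x [0.495 0.54  0.572] y [0.243 0.262 0.295] z [-0.001  0.003  0.037]
side dryer 0.85 9325 x [0.667 0.746 0.83 ] y [-0.39  -0.359 -0.23 ] z [0.011 0.122 0.128]
side dryer 0.42 1490 x [0.665 0.7   0.734] y [0.016 0.027 0.093] z [0.01  0.075 0.105]
```

```bash
cat >> h.py <<'E'
def plan(target, Rz=None):
    """target TCP world, desired tool x-axis yaw (world, deg) pointing down"""
    s=observe(); Rm=R.from_quat(s['eef_rot'])
    d=Rm.inv().apply(np.array(target)-s['eef_pos']); r=None
    if Rz is not None:
        a=np.radians(Rz); x=np.array([np.cos(a),np.sin(a),0]); z=np.array([0,0,-1.]); y=np.cross(z,x)
        Rt=R.from_matrix(np.c_[x,y,z]); r=(Rm.inv()*Rt).as_rotvec().round(4)
    print('shift',d.round(4),'rot',r,'clock',s['clock'],'pos',s['eef_pos'].round(4),'F',s['contact_force'].round(2))
E
python3 -c "
from h import *
plan([0.48,0.14,0.28],180)"
```

```text
shift [-0.3905 -0.3127 -0.0767] rot [ 0.     -0.     -0.3908] clock 1.9 pos [0.2381 0.5779 0.2033] F [-1.01  0.37 -0.27]
```

Emit:
send_rows(motion=[[[1,-0.04,-0.032,-0.02,0,0,-0.04],[1,-0.085,-0.068,-0.04,0,0,-0.09],[1,-0.13,-0.104,-0.06,0,0,-0.14],[1,-0.175,-0.14,-0.077,0,0,-0.19],[1,-0.22,-0.176,-0.077,0,0,-0.24]]])

```text
clock: 2.52
eef_pos: [0.3754, 0.33, 0.2817]
eef_rot: [0.074, 0.997, 0.001, 0.001]
contact_force: [0.9, 0.2, 0.1]
gripper_width: 0.0956
```

```bash
python3 -c "
from h import *
plan([0.48,0.14,0.28],180)"
```

```text
shift [-0.1316 -0.1724  0.0017] rot [ 0.0018  0.0023 -0.1489] clock 2.525 pos [0.3754 0.33   0.2817] F [0.88 0.24 0.13]
```

Emit:
send_rows(motion=[[[1,-0.035,-0.045,0,0,0,-0.05],[1,-0.07,-0.09,0,0,0,-0.1],[1,-0.105,-0.135,0,0,0,-0.149],[1,-0.132,-0.172,0.002,0.002,0.002,-0.149],[1,-0.132,-0.172,0.002,0.002,0.002,-0.149]]])

```text
clock: 3.15
eef_pos: [0.4815, 0.138, 0.2795]
eef_rot: [0.002, 1.0, -0.0, 0.0]
contact_force: [-0.1, 0.0, 0.5]
gripper_width: 0.0949
```

```bash
python3 - <<'E'
from h import *
s=observe(); p=capture('wrist'); cv2.imwrite('pics/w1.png',p['pixels']); T=T_cam(p,s)
for q in ['hook','hook_tip','rest_seat','rest']:
    print(q,[(round(r['score'],2),w(T,r['position']).round(4).tolist(),[int(a) for a in proj(p,T,w(T,r['position']))]) for r in place_of(p,q)][:3])
np.save('w1.npy',dict(p=p,s=s),allow_pickle=True)
print(s['eef_pos'],s['eef_rot'],s['clock'])
E
```

```text
hook [(0.87, [0.52, 0.1423, 0.0586], [326, 241])]
hook_tip [(0.65, [0.6159, 0.1301, 0.0258], [317, 304])]
rest_seat [(0.77, [0.5218, 0.1353, 0.0554], [320, 241]), (0.75, [0.5235, 0.2587, 0.0371], [420, 238])]
rest [(0.97, [0.5214, 0.2612, -0.001], [415, 229]), (0.55, [0.5243, 0.1392, -0.0057], [323, 231]), (0.35, [0.4035, -0.0467, 0.0061], [171, 138])]
[0.48147521 0.13804724 0.279479  ] [ 1.80628971e-03  9.99998340e-01 -2.36908535e-04  4.38271881e-05] 3.15
```

View pics/w1.png

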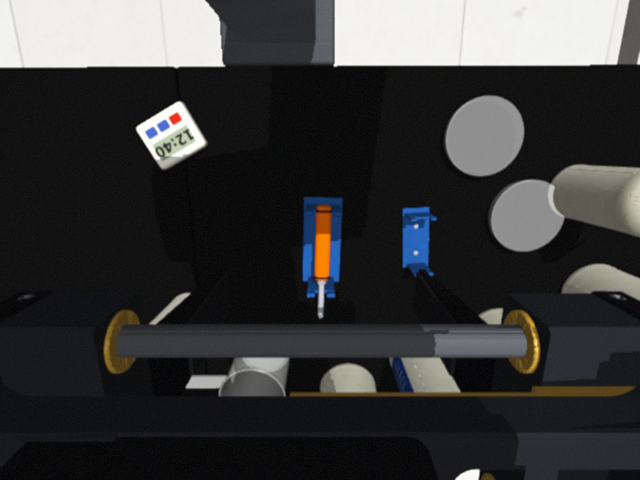

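```bash
cat >> h.py <<'E'
def ray_z(p,T,u,v,z):
    o=T[:3,3]; F=f(p); d=T[:3,:3]@np.array([(u-p['cx'])/F,-(v-p['cy'])/F,-1]); return o+d*((z-o[2])/d[2])
def orange(p):
    b,g,r=[p['pixels'][...,i].astype(int) for i in range(3)]
    return ((r>150)&(g>50)&(g<150)&(b<60)).astype(np.uint8)
E
python3 - <<'E'
from h import *
D=np.load('w1.npy',allow_pickle=True).item(); p,s=D['p'],D['s']; T=T_cam(p,s)
m=orange(p); n,l,st,c=cv2.connectedComponentsWithStats(m); i=1+st[1:,4].argmax(); print(st[i],c[i])
cn,_=cv2.findContours((l==i).astype(np.uint8),0,1); print(cv2.minAreaRect(cn[0]))
v,u=np.nonzero(l==i); P=np.array([ray_z(p,T,a,b,0.065) for a,b in zip(u,v)])
for lo in np.arange(P[:,0].min(),P[:,0].max(),.01):
    k=abs(P[:,0]-lo)<.005; print(round(lo,3),P[k,1].min().round(4),P[k,1].max().round(4),P[k,1].mean().round(4))
b=np.polyfit(P[:,0],P[:,1],1); print('yaw',np.degrees(np.arctan(b[0])),P.mean(0))
print('depth z',[pt(p,T,322,vv).round(4).tolist() for vv in (215,240,265)])
# whole scaled crop
cv2.imwrite('pics/w1c.png',cv2.resize(p['pixels'][180:330,250:450],(800,600),interpolation=2))
E
```

```text
[315 213  16  65 881] [322.20317821 245.71055619]
((322.2685241699219, 245.01377868652344), (14.621810913085938, 64.32572937011719), 2.935673475265503)
0.485 0.1316 0.1451 0.1384
0.495 0.1315 0.1451 0.1383
0.505 0.1303 0.1463 0.1382
0.515 0.1302 0.1463 0.1379
0.525 0.1289 0.1452 0.1371
0.535 0.1288 0.144 0.1364
0.545 0.1287 0.144 0.1364
0.555 0.1286 0.144 0.1363
yaw -2.0394322891530026 [0.52409839 0.13728517 0.065     ]
depth z [[0.4879, 0.1372, 0.0641], [0.5165, 0.1371, 0.0667], [0.5473, 0.137, 0.0651]]
```

View pics/w1c.png

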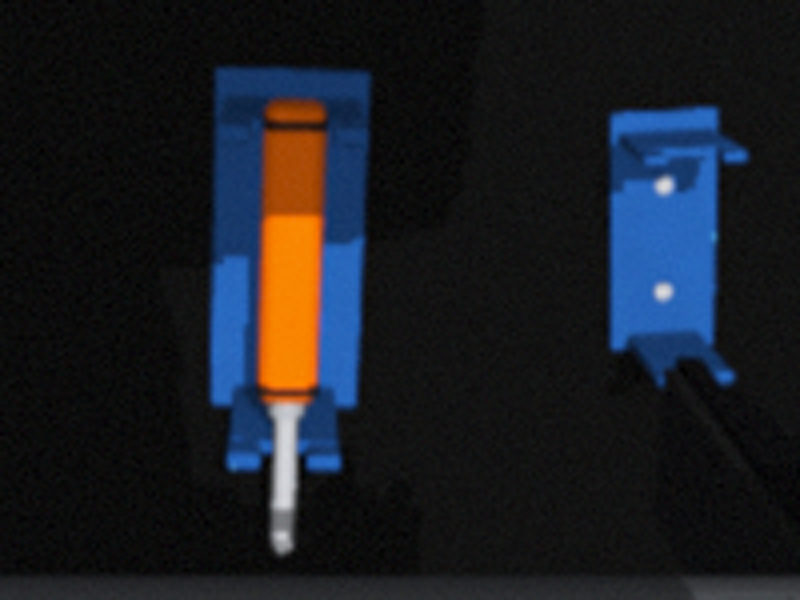

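```bash
python3 - <<'E'
from h import *
D=np.load('w1.npy',allow_pickle=True).item(); p,s=D['p'],D['s']; T=T_cam(p,s)
a=ray_z(p,T,324,204.5,.06);b=ray_z(p,T,321,281,.06); print(a,b,(a+b)/2, ray_z(p,T,(250+282/4),180+553/4,.023))
plan([0.521,0.1375,0.16],177.7)
E
```

```text
[0.4765877  0.13953804 0.06      ] [0.56941871 0.13566289 0.06      ] [0.5230032  0.13760046 0.06      ] [0.63816864 0.13455493 0.023     ]
shift [-0.041  -0.0037  0.1199] rot [-0.0001  0.0004  0.0415] clock 3.4 pos [0.48   0.1412 0.2798] F [ 0.08  0.42 -0.08]
```

```bash
python3 - <<'E'
from h import *
for i in range(3):
    s=observe(); print(s['eef_pos'].round(4),R.from_quat(s['eef_rot']).as_rotvec().round(4),s['joint_positions'].round(4)); capture('wrist')
plan([0.522,0.1375,0.16],177.7)
E
```

```text
[0.48   0.1412 0.2798] [-2.2000e-03  3.1412e+00 -2.0000e-04] [ 1.5410e-01  2.3510e-01  1.7485e+00 -2.0000e-04  1.1577e+00 -1.4180e+00]
[0.48   0.1412 0.2798] [-2.5000e-03  3.1412e+00 -2.0000e-04] [ 1.5420e-01  2.3510e-01  1.7484e+00 -2.0000e-04  1.1576e+00 -1.4182e+00]
[0.4801 0.1412 0.2798] [-2.5000e-03  3.1411e+00 -2.0000e-04] [ 1.5410e-01  2.3520e-01  1.7484e+00 -2.0000e-04  1.1576e+00 -1.4183e+00]
shift [-0.0419 -0.0036  0.1198] rot [-0.0002  0.0004  0.0417] clock 3.55 pos [0.4801 0.1411 0.2798] F [ 0.1  -0.17 -0.43]
```

```bash
cat > grip.py <<'E'
from h import *
s=observe(); p=capture('wrist'); T=T_cam(p,s)
m=orange(p); n,l,st,c=cv2.connectedComponentsWithStats(m); i=1+st[1:,4].argmax()
v,u=np.nonzero(l==i); P=np.array([ray_z(p,T,a,b,0.065) for a,b in zip(u,v)])
b=np.polyfit(P[:,0],P[:,1],1); print('yaw',np.degrees(np.arctan(b[0])),'x',P[:,0].min(),P[:,0].max(),'y at .522',np.polyval(b,.522))
cv2.imwrite('pics/w2.png',cv2.resize(p['pixels'][180:330,250:450],(800,600),interpolation=2))
E
python3 grip.py
```

```text
yaw -1.9688139690216826 x 0.4852802171576587 0.5624217464756052 y at .522 0.13736093226660154
```

View pics/w2.png

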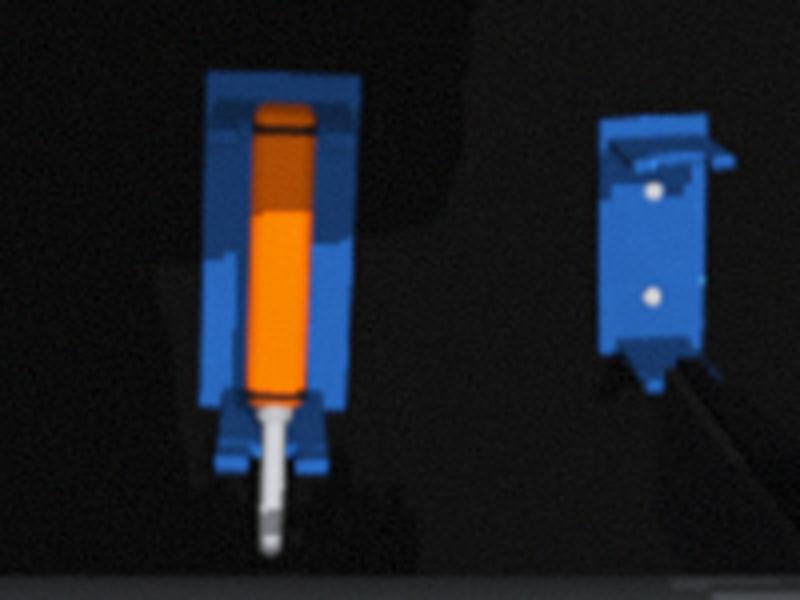

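Emit:
send_rows(motion=[[[1,-0.015,-0.001,0.04,0,0,0.015],[1,-0.03,-0.002,0.08,0,0,0.03],[1,-0.042,-0.004,0.12,0,0,0.037],[1,-0.042,-0.004,0.12,0,0,0.037],[1,-0.042,-0.004,0.12,0,0,0.037]]])

```text
clock: 4.22
eef_pos: [0.5224, 0.1373, 0.1611]
eef_rot: [0.018, 1.0, -0.0, 0.001]
contact_force: [0.1, 0.1, 0.8]
gripper_width: 0.095
```

```bash
sed -i 's/180:330,250:450/90:390,120:520/' grip.py; python3 grip.py; python3 -c "
from h import *
plan([0.522,0.1373,0.053],177.9)"
```

```text
yaw -1.182939800711904 x 0.48423384516247 0.5620874855299015 y at .522 0.13739763531627644
shift [ 0.0008 -0.      0.1085] rot [0.0002 0.0025 0.0015] clock 4.275 pos [0.5225 0.1373 0.1615] F [ 0.26 -0.44  0.27]
```

View pics/w2.png

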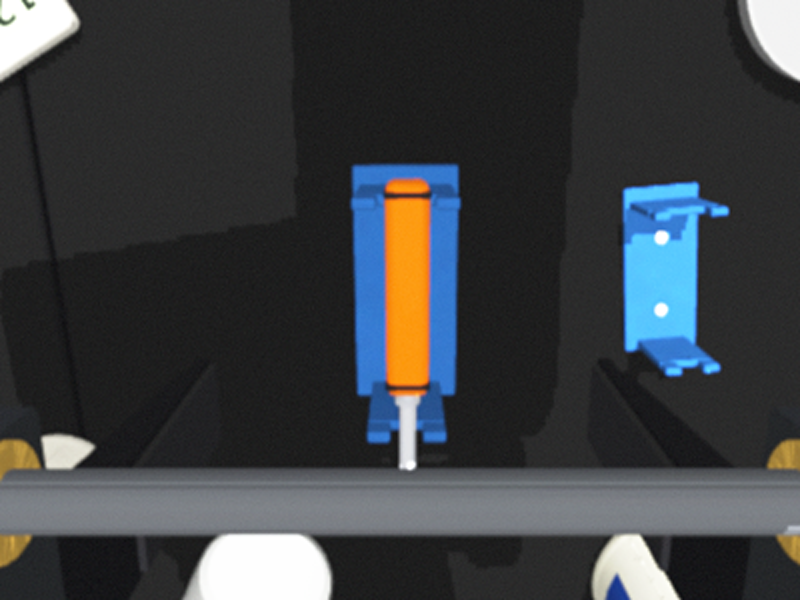

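Emit:
send_rows(motion=[[[1,0,0,0.035,0,0,0],[1,0,0,0.07,0,0.001,0],[1,0,0,0.095,0,0.002,0],[1,0,0,0.108,0,0.002,0],[1,0,0,0.108,0,0.002,0]]])

```text
clock: 4.9
eef_pos: [0.5229, 0.1374, 0.054]
eef_rot: [0.018, 1.0, 0.0, 0.0]
contact_force: [-0.3, -0.4, 0.5]
gripper_width: 0.0951
```

Emit:
send_rows(motion=[[[-1,0,0,0,0,0,0],[-1,0,0,0,0,0,0],[-1,0,0,0,0,0,0],[-1,0,0,0,0,0,0],[-1,0,0,0,0,0,0]]], squeeze=60)

```text
clock: 5.52
eef_pos: [0.5229, 0.1375, 0.0541]
eef_rot: [0.017, 1.0, 0.0, 0.0]
contact_force: [-0.1, 0.4, -0.1]
gripper_width: 0.0502
```

Emit:
send_rows(motion=[[[-1,0,0,0,0,0,0],[-1,0,0,0,0,0,0],[-1,0,0,0,0,0,0],[-1,0,0,0,0,0,0],[-1,0,0,0,0,0,0]]])

```text
clock: 6.15
eef_pos: [0.5229, 0.1374, 0.0541]
eef_rot: [0.018, 1.0, 0.0, 0.0]
contact_force: [-0.5, 0.1, 0.9]
gripper_width: 0.0022
```

```bash
python3 -c "
from h import *
s=observe();print(s)"
```

```text
{'clock': 6.15, 'joint_positions': array([ 1.34770643e-01,  5.75567578e-01,  1.90871486e+00,  1.67168398e-04,
        6.56350217e-01, -1.40111506e+00]), 'qd': array([-4.69657243e-04,  8.91699353e-05,  4.41707220e-04, -7.26839562e-04,
        3.33837466e-04, -3.38433002e-04]), 'joint_torque': array([-8.39625445e-04, -5.70718861e+01, -1.61997002e+01, -1.26124601e-02,
        8.51974008e-02,  2.72451252e-04]), 'eef_pos': array([0.52294586, 0.13743976, 0.05409388]), 'eef_rot': array([1.75206039e-02, 9.99846386e-01, 1.23233612e-04, 4.66709408e-04]), 'contact_force': array([-0.47883806,  0.08539345,  0.8820385 ]), 'moment': array([ 0.01734066, -0.04002413,  0.00817298]), 'gripper_width': 0.002185598623590518}
```

```bash
python3 - <<'E'
from h import *
for n in ['side','scene','wrist']:
    p=capture(n); 
    c={'side':p['pixels'][130:280,220:420],'scene':p['pixels'][170:320,180:380],'wrist':p['pixels']}[n]
    cv2.imwrite(f'pics/{n}3.png',cv2.resize(c,(800,600),interpolation=2))
E
```

```text
(no output)
```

View pics/side3.png

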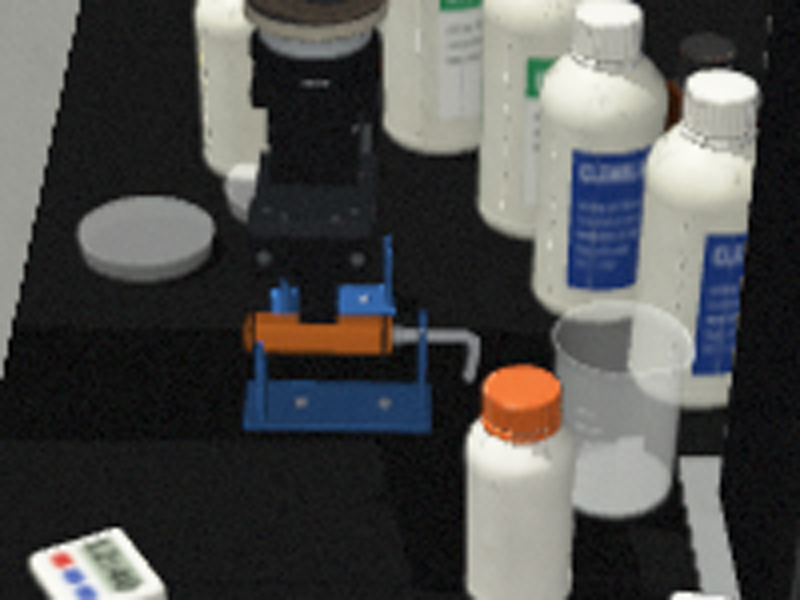

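View pics/scene3.png

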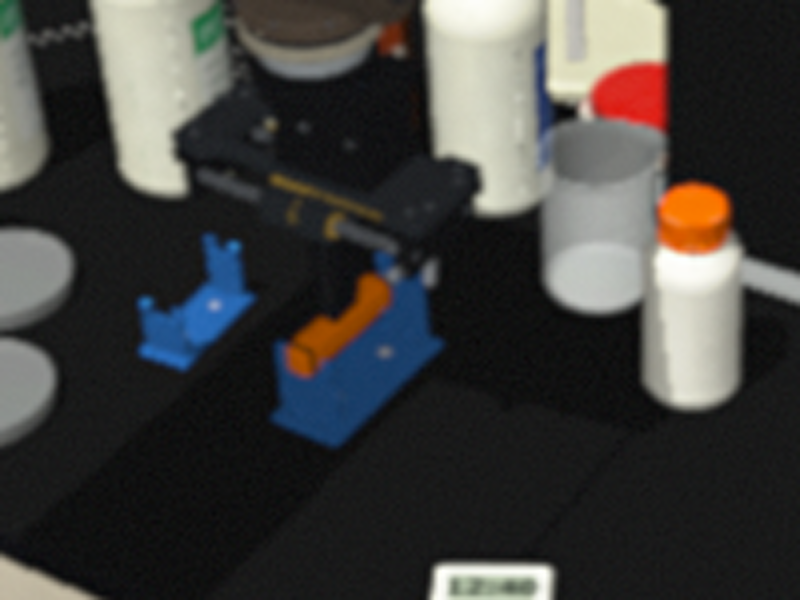

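View pics/wrist3.png

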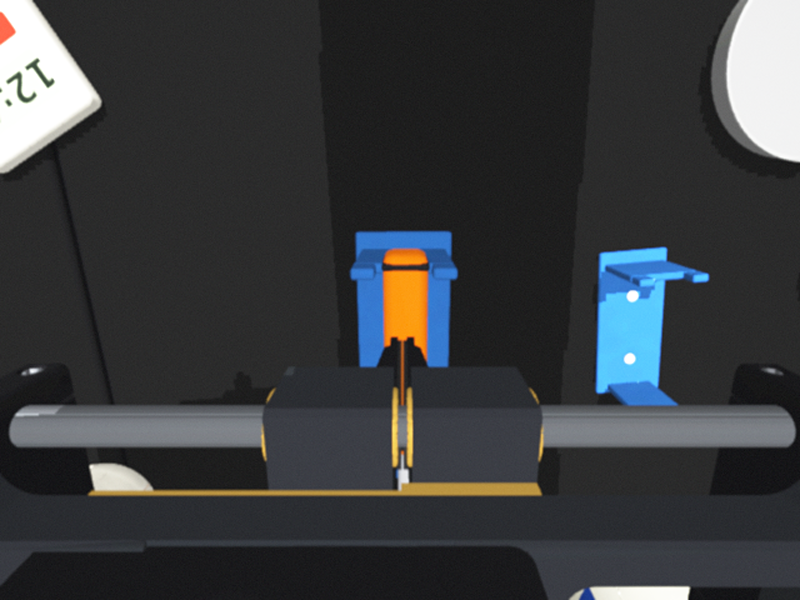

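```bash
python3 - <<'E'
from h import *
s=observe()
p=capture('side');T=T_cam(p,s)
for cu,cv in [(318,200),(318,240),(318,270),(318,290),(318,310),(318,318),(318,330),(318,345),(270,330),(370,330),(318,400)]:
    u,v=220+cu/4,130+cv/4; print(cu,cv,pt(p,T,u,v).round(4),p['pixels'][int(v),int(u)])
p=capture('wrist');T=T_cam(p,s)
for cu,cv in [(405,320),(390,355),(416,355),(403,355),(380,365),(425,365)]:
    u,v=cu*.8,cv*.8; print('w',cu,cv,pt(p,T,u,v).round(4),p['pixels'][int(v),int(u)])
E
```

```text
318 200 [0.526  0.0699 0.1852] [34 31 29]
318 240 [0.526  0.0531 0.1692] [25 21 20]
318 270 [0.5258 0.0575 0.1472] [20 16 16]
318 290 [0.5248 0.128  0.091 ] [18 22 19]
318 310 [0.5246 0.1303 0.0755] [19 17 15]
318 318 [0.5245 0.1371 0.0655] [24 19 22]
318 330 [0.5245 0.13   0.0614] [ 29  87 168]
318 345 [0.5244 0.1309 0.05  ] [ 29  80 158]
270 330 [0.4951 0.1374 0.0567] [ 33  90 170]
370 330 [0.5561 0.1268 0.0634] [ 30  88 168]
318 400 [0.524  0.1378 0.0049] [93 56 27]
w 405 320 [0.505  0.1382 0.0649] [  9 152 253]
w 390 355 [0.5118 0.1324 0.0847] [25 24 24]
w 416 355 [0.5119 0.1418 0.0852] [26 22 25]
w 403 355 [0.5132 0.137  0.0816] [ 37  92 166]
w 380 365 [0.5115 0.1292 0.0939] [29 26 28]
w 425 365 [0.5118 0.1446 0.0944] [35 30 31]
```

Emit:
send_rows(motion=[[[-1,0,0,-0.02,0,0,0],[-1,0,0,-0.05,0,0,0],[1,0,0,-0.05,0,0,0],[1,0,0,-0.05,0,0,0],[1,0,0,-0.05,0,0,0]]])

```text
clock: 7.02
eef_pos: [0.5225, 0.1374, 0.1032]
eef_rot: [0.018, 1.0, 0.0, -0.0]
contact_force: [1.2, 0.1, -0.3]
gripper_width: 0.0254
```

```bash
python3 - <<'E'
from h import *
s=observe(); print(s['eef_pos'],s['gripper_width'])
for n in ['side','wrist']:
    p=capture(n); 
    c={'side':p['pixels'][130:280,220:420],'scene':p['pixels'][170:320,180:380],'wrist':p['pixels']}[n]
    cv2.imwrite(f'pics/{n}4.png',cv2.resize(c,(800,600),interpolation=2))
    if n=='side':
        T=T_cam(p,s); 
        for y0 in (s['eef_pos'][1]-s['gripper_width']/2,s['eef_pos'][1]+s['gripper_width']/2): 
          for dz in (0,-.017,.012): print(y0,dz,(np.array(proj(p,T,[s['eef_pos'][0],y0,s['eef_pos'][2]+dz]))-[220,130])*4)
        np.save('side4.npy',dict(p=p,s=s),allow_pickle=True)
E
```

```text
[0.52245668 0.13737544 0.10321351] 0.025398874617083924
0.12467599906263006 0 [313.92070018 275.34169525]
0.12467599906263006 -0.017 [314.15552541 299.69415914]
0.12467599906263006 0.012 [313.75303958 257.95451534]
0.15007487367971398 0 [314.35820022 253.58690499]
0.15007487367971398 -0.017 [314.58693061 277.74747565]
0.15007487367971398 0.012 [314.19491696 236.33945129]
```

View pics/side4.png

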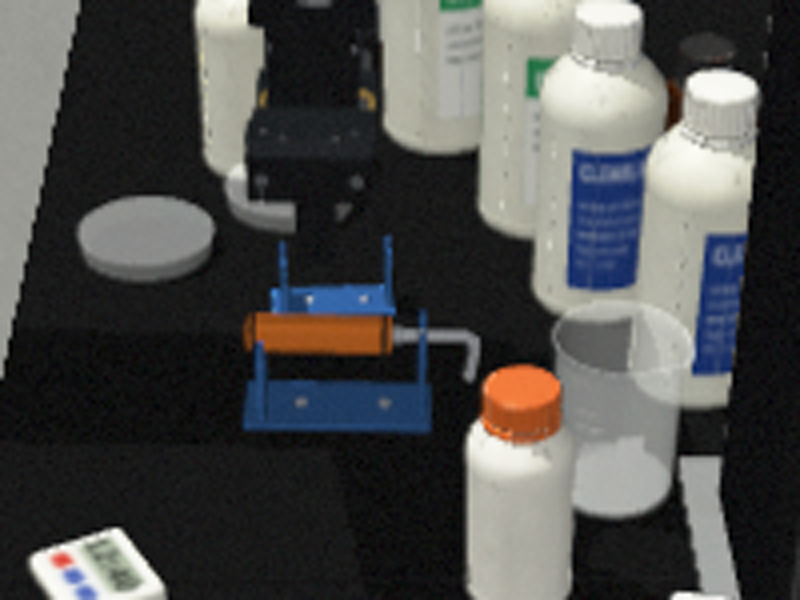

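View pics/wrist4.png

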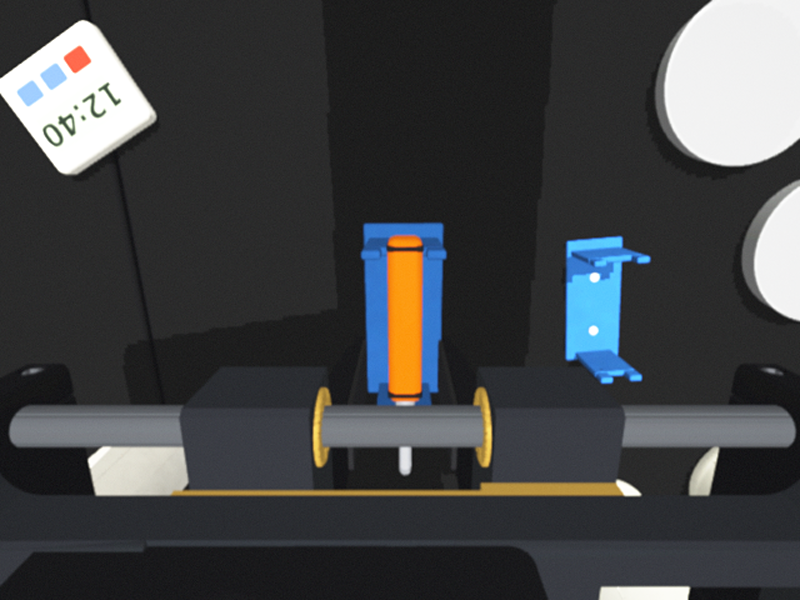

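```bash
python3 - <<'E'
from h import *
s=observe(); print(s['eef_pos'],s['gripper_width'],s['clock'])
p=capture('side');T=T_cam(p,s)
for cv in range(180,330,6):
    print(cv,[pt(p,T,220+cu/4,130+cv/4).round(3).tolist() for cu in (306,318,330)])
c=p['pixels'][130:280,220:420].astype(float)*3
cv2.imwrite('pics/side5.png',cv2.resize(np.clip(c,0,255).astype(np.uint8),(800,600),interpolation=2))
E
```

```text
[0.52256275 0.13738386 0.10333531] 0.03309397717077842 7.125
180 [[0.52, 0.057, 0.205], [0.526, 0.053, 0.207], [0.533, 0.056, 0.206]]
186 [[0.52, 0.053, 0.203], [0.526, 0.051, 0.204], [0.533, 0.059, 0.2]]
192 [[0.52, 0.055, 0.198], [0.526, 0.056, 0.198], [0.533, 0.056, 0.198]]
198 [[0.52, 0.056, 0.194], [0.526, 0.06, 0.192], [0.533, 0.056, 0.194]]
204 [[0.518, 0.112, 0.159], [0.525, 0.114, 0.158], [0.532, 0.112, 0.159]]
210 [[0.518, 0.115, 0.153], [0.525, 0.107, 0.157], [0.532, 0.117, 0.152]]
216 [[0.518, 0.111, 0.151], [0.525, 0.114, 0.15], [0.532, 0.109, 0.153]]
222 [[0.518, 0.11, 0.148], [0.525, 0.118, 0.143], [0.532, 0.115, 0.145]]
228 [[0.518, 0.111, 0.143], [0.525, 0.109, 0.145], [0.532, 0.111, 0.144]]
234 [[0.518, 0.108, 0.141], [0.525, 0.112, 0.139], [0.532, 0.113, 0.139]]
240 [[0.518, 0.109, 0.136], [0.525, 0.114, 0.134], [0.532, 0.121, 0.13]]
246 [[0.518, 0.115, 0.129], [0.525, 0.111, 0.131], [0.532, 0.115, 0.129]]
252 [[0.518, 0.116, 0.124], [0.525, 0.114, 0.126], [0.532, 0.113, 0.126]]
258 [[0.518, 0.122, 0.117], [0.525, 0.114, 0.122], [0.532, 0.114, 0.121]]
264 [[0.518, 0.117, 0.116], [0.525, 0.113, 0.118], [0.532, 0.113, 0.118]]
270 [[0.514, 0.306, -0.002], [0.523, 0.291, 0.007], [0.531, 0.302, 0.001]]
276 [[0.515, 0.292, 0.002], [0.523, 0.297, -0.001], [0.531, 0.296, -0.001]]
282 [[0.515, 0.287, 0.0], [0.523, 0.293, -0.003], [0.531, 0.286, 0.001]]
288 [[0.515, 0.27, 0.006], [0.523, 0.277, 0.002], [0.531, 0.268, 0.007]]
294 [[0.515, 0.26, 0.008], [0.523, 0.263, 0.005], [0.531, 0.27, 0.001]]
300 [[0.515, 0.262, 0.002], [0.523, 0.261, 0.002], [0.531, 0.262, 0.001]]
306 [[0.515, 0.255, 0.001], [0.523, 0.258, -0.001], [0.531, 0.253, 0.003]]
312 [[0.517, 0.144, 0.065], [0.542, -1.143, 0.867], [0.532, 0.143, 0.066]]
318 [[0.517, 0.141, 0.063], [0.525, 0.132, 0.069], [0.532, 0.137, 0.066]]
324 [[0.517, 0.132, 0.064], [0.525, 0.13, 0.066], [0.532, 0.134, 0.063]]
```

View pics/side5.png

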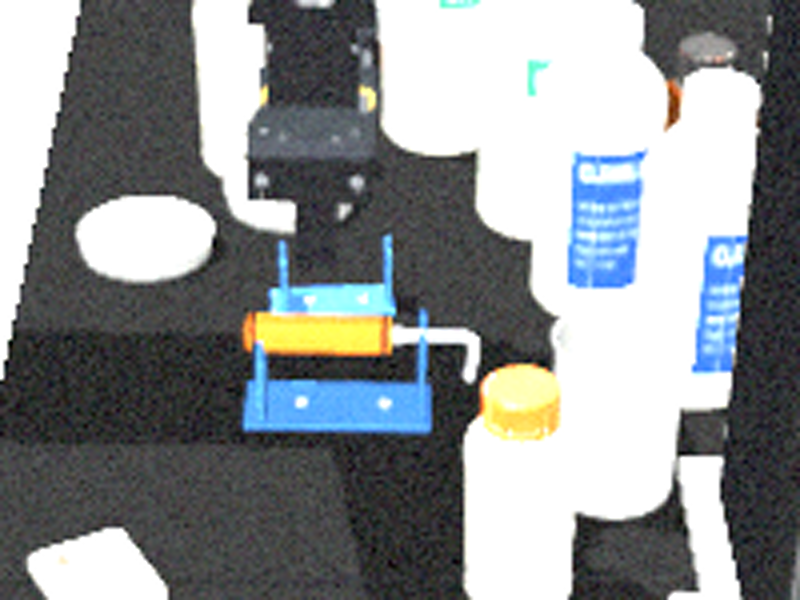

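Emit:
send_rows(motion=[[[1,0,0,0,0,0,0],[1,0,0,0,0,0,0],[1,0,0,0.02,0,0,0],[1,0,0,0.04,0,0,0],[1,0,0,0.05,0,0,0]]])

```text
clock: 7.8
eef_pos: [0.5223, 0.1374, 0.0526]
eef_rot: [0.018, 1.0, -0.0, -0.001]
contact_force: [0.2, 0.4, 0.4]
gripper_width: 0.0868
```

```bash
python3 -c "
from h import *
s=observe(); print(s['gripper_width']); plan([0.5225,0.1374,0.024],178)"
```

```text
0.08680042143883508
shift [-0.0002  0.      0.0286] rot [-0.0001 -0.0012 -0.0002] clock 7.8 pos [0.5223 0.1374 0.0526] F [0.22 0.35 0.38]
```

Emit:
send_rows(motion=[[[1,0,0,0.01,0,0,0],[1,0,0,0.02,0,0,0],[1,0,0,0.029,0,0,0],[0,0,0,0.029,0,0,0],[-1,0,0,0.029,0,0,0]]])

```text
clock: 8.43
eef_pos: [0.5225, 0.1374, 0.0238]
eef_rot: [0.018, 1.0, -0.0, -0.0]
contact_force: [0.6, 0.2, -0.5]
gripper_width: 0.0805
```

Emit:
send_rows(motion=[[[-1,0,0,0,0,0,0],[-1,0,0,0,0,0,0],[-1,0,0,0,0,0,0],[-1,0,0,0,0,0,0],[-1,0,0,0,0,0,0]]], squeeze=60)

```text
clock: 9.05
eef_pos: [0.5225, 0.1374, 0.0238]
eef_rot: [0.018, 1.0, -0.0, -0.0]
contact_force: [-0.2, 0.1, -0.8]
gripper_width: 0.0305
```

Emit:
send_rows(motion=[[[-1,0,0,0,0,0,0],[-1,0,0,0,0,0,0],[-1,0,0,0,0,0,0],[-1,0,0,0,0,0,0],[-1,0,0,0,0,0,0]]])

```text
clock: 9.68
eef_pos: [0.5225, 0.1374, 0.0239]
eef_rot: [0.018, 1.0, -0.0, -0.0]
contact_force: [-0.1, 0.5, 0.4]
gripper_width: 0.0178
```

```bash
python3 - <<'E'
from h import *
s=observe(); print(s)
p=capture('side'); cv2.imwrite('pics/side6.png',cv2.resize(p['pixels'][130:280,220:420],(800,600),interpolation=2))
E
```

```text
{'clock': 9.675, 'joint_positions': array([ 1.34795877e-01,  6.25329922e-01,  1.92599335e+00,  2.30406170e-04,
        5.91131654e-01, -1.40113148e+00]), 'qd': array([ 0.00114002,  0.00094581, -0.0001273 , -0.00031274, -0.00042266,
       -0.00043344]), 'joint_torque': array([-2.38651000e-01, -5.83624148e+01, -1.43475714e+01, -8.73025227e-02,
        1.12928976e-01, -9.94964124e-03]), 'eef_pos': array([0.52247217, 0.13739673, 0.02385015]), 'eef_rot': array([ 1.75292679e-02,  9.99846256e-01, -1.95930509e-06, -4.35880071e-04]), 'contact_force': array([-0.08818549,  0.47141621,  0.37827545]), 'moment': array([ 0.10544875, -0.01397596, -0.0048417 ]), 'gripper_width': 0.017765949991916115}
```

View pics/side6.png

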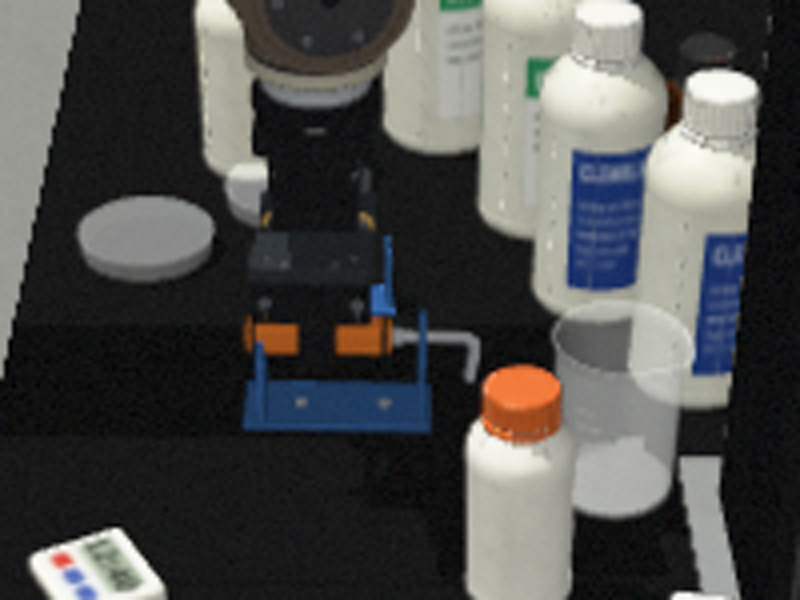

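Emit:
send_rows(motion=[[[-1,0,0,-0.004,0,0,0],[-1,0,0,-0.015,0,0,0],[-1,0,0,-0.03,0,0,0],[-1,0,0,-0.05,0,0,0],[-1,0,0,-0.07,0,0,0]]])

```text
clock: 10.35
eef_pos: [0.5226, 0.1374, 0.0955]
eef_rot: [0.018, 1.0, 0.0, -0.0]
contact_force: [0.0, 1.1, -1.2]
gripper_width: 0.0179
```

Emit:
send_rows(motion=[[[-1,0,0,-0.03,0,0,0],[-1,0,0,-0.06,0,0,0],[-1,0,0,-0.09,0,0,0],[-1,0,0,-0.12,0,0,0],[-1,0,0,-0.15,0,0,0]]])

```text
clock: 10.98
eef_pos: [0.5222, 0.1373, 0.2477]
eef_rot: [0.018, 1.0, 0.0, 0.0]
contact_force: [0.6, 0.5, -1.2]
gripper_width: 0.0174
```

```bash
python3 - <<'E'
from h import *
s=observe(); print(s['contact_force'],s['moment'],s['gripper_width'])
p=capture('side'); cv2.imwrite('pics/side7.png',cv2.resize(p['pixels'][50:275,200:500],(800,600),interpolation=2))
plan([0.60,-0.28,0.25],178)
E
```

```text
[ 0.61867183  0.54880472 -1.1739771 ] [-0.00083381 -0.02093018  0.00472048] 0.017382072571864724
shift [-0.0911 -0.4146  0.0015] rot [ 0.0011  0.006  -0.0001] clock 11.025 pos [0.5235 0.1375 0.2514] F [ 0.21 -0.32  1.72]
```

View pics/side7.png

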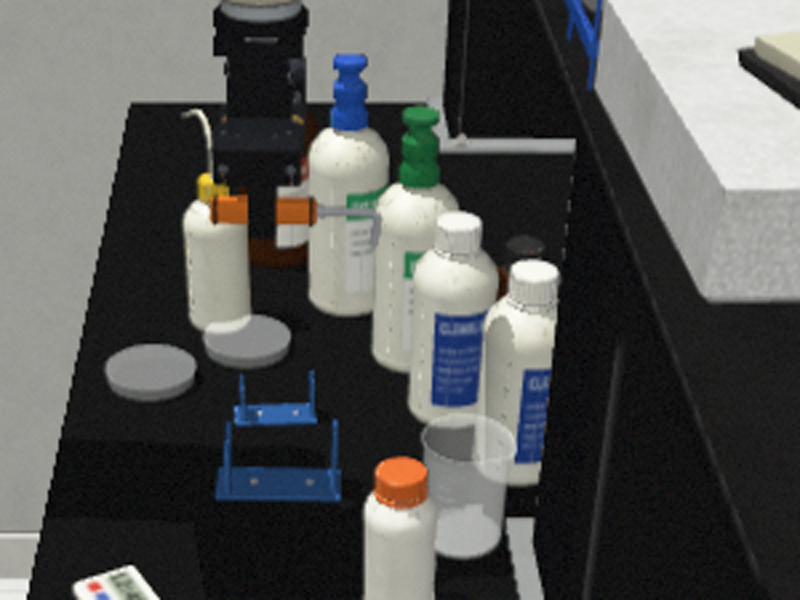

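Emit:
send_rows(motion=[[[-1,-0.005,-0.025,0,0,0,0],[-1,-0.012,-0.065,0,0,0.002,0],[-1,-0.02,-0.11,0,0,0.004,0],[-1,-0.03,-0.16,0,0,0.006,0],[-1,-0.04,-0.21,0,0,0.006,0]]])

```text
clock: 11.65
eef_pos: [0.556, -0.0752, 0.2521]
eef_rot: [0.017, 1.0, 0.0, 0.0]
contact_force: [1.0, 0.9, -1.6]
gripper_width: 0.0175
```

Emit:
send_rows(motion=[[[-1,-0.01,-0.05,0,0,0,0],[-1,-0.02,-0.1,0,0,0,0],[-1,-0.03,-0.15,0,0,0,0],[-1,-0.04,-0.19,0,0,0,0],[-1,-0.045,-0.205,0,0,0,0]]])

```text
clock: 12.28
eef_pos: [0.5935, -0.2836, 0.252]
eef_rot: [0.018, 1.0, 0.0, 0.0]
contact_force: [0.4, 0.6, -0.9]
gripper_width: 0.0182
```

```bash
python3 - <<'E'
from h import *
capture('side'); capture('side')
s=observe(); p=capture('wrist'); cv2.imwrite('pics/w8.png',p['pixels']); T=T_cam(p,s)
for q in ['tray_hole','dryer','hook_tip']:
    print(q,[(round(r['score'],2),w(T,r['position']).round(4).tolist(),[int(a) for a in proj(p,T,w(T,r['position']))]) for r in place_of(p,q)][:3])
np.save('w8.npy',dict(p=p,s=s),allow_pickle=True)
print(s['eef_pos'],s['eef_rot'],s['clock'])
E
```

```text
tray_hole []
dryer []
hook_tip []
[ 0.59365588 -0.28238052  0.25175675] [1.80031896e-02 9.99837732e-01 5.88652406e-04 2.20193866e-04] 12.375
```

View pics/w8.png

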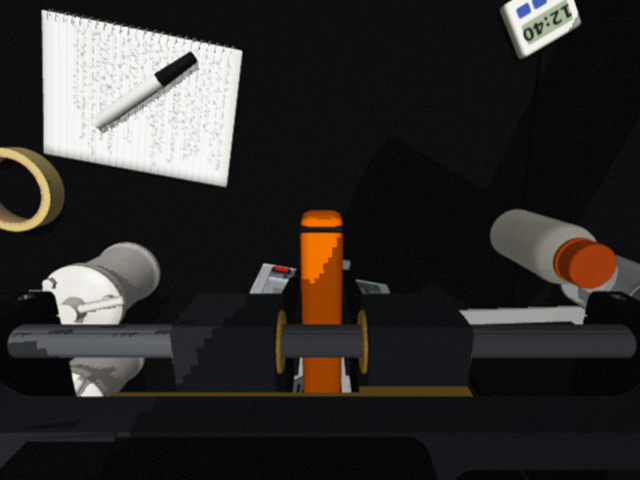

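Emit:
send_rows(motion=[[[-1,-0.01,0.025,0,0,0,0],[-1,-0.02,0.06,0,0,0,0],[-1,-0.025,0.09,0,0,0,0],[-1,-0.025,0.09,0,0,0,0],[-1,-0.025,0.09,0,0,0,0]]])

```text
clock: 13.2
eef_pos: [0.6217, -0.1907, 0.2527]
eef_rot: [0.016, 1.0, 0.0, 0.001]
contact_force: [0.8, -0.2, -1.1]
gripper_width: 0.0176
```

```bash
python3 - <<'E'
from h import *
s=observe(); p=capture('wrist'); cv2.imwrite('pics/w9.png',p['pixels']); T=T_cam(p,s)
for q in ['tray_hole','dryer']:
    print(q,[(round(r['score'],2),w(T,r['position']).round(4).tolist(),[int(a) for a in proj(p,T,w(T,r['position']))]) for r in place_of(p,q)][:3])
np.save('w9.npy',dict(p=p,s=s),allow_pickle=True)
print(s['eef_pos'],s['eef_rot'],s['clock'])
for n in ('scene','side'):
    p=capture(n); T=T_cam(p)
    np.save(n+'9.npy',dict(p=p,s=s),allow_pickle=True)
    c=p['pixels'][190:310,400:560] if n=='scene' else p['pixels'][260:410,340:540]
    cv2.imwrite(f'pics/{n}9.png',cv2.resize(c,(800,600),interpolation=2))
    for q in ['tray_hole','hook_tip','hook']:
      print(n,q,[(round(r['score'],2),w(T,r['position']).round(4).tolist(),[int(a) for a in proj(p,T,w(T,r['position']))]) for r in place_of(p,q)][:3])
E
```

```text
tray_hole [(0.63, [0.66, -0.2755, 0.0488], [248, 247])]
dryer [(0.88, [0.7574, -0.2992, 0.0029], [243, 308])]
[ 0.62167378 -0.19070848  0.25268994] [1.62202115e-02 9.99868213e-01 4.27951040e-04 5.26840494e-04] 13.2
scene tray_hole [(0.75, [0.5182, 0.1353, -0.0032], [267, 268]), (0.64, [0.6614, -0.2758, 0.0455], [445, 273])]
scene hook_tip [(0.6, [0.7082, -0.1895, 0.2533], [426, 179])]
scene hook [(0.59, [0.6179, -0.1906, 0.2833], [411, 187]), (0.18, [0.4002, 0.3334, 0.0006], [175, 269])]
side tray_hole [(0.6, [0.6659, -0.2766, 0.0474], [371, 332]), (0.59, [0.5268, 0.1418, 0.0546], [300, 212])]
side hook_tip [(0.72, [0.7139, -0.1952, 0.2514], [400, 219])]
side hook [(0.95, [0.6266, -0.1889, 0.2868], [353, 201])]
```

View pics/w9.png

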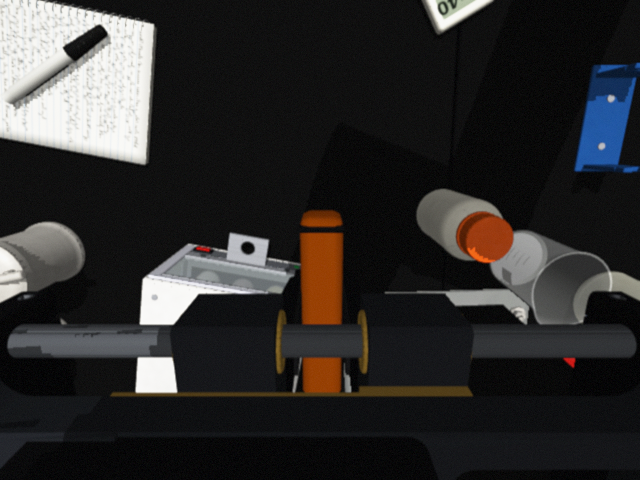

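View pics/scene9.png

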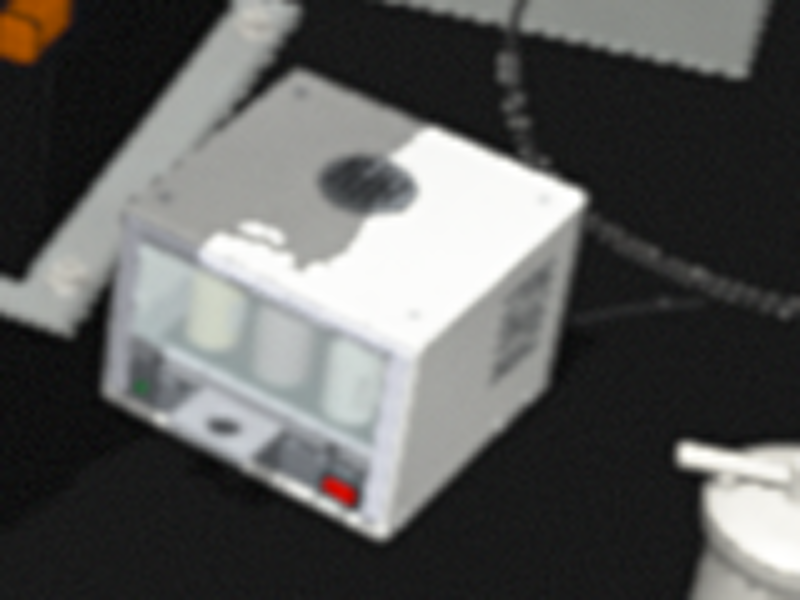

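View pics/side9.png

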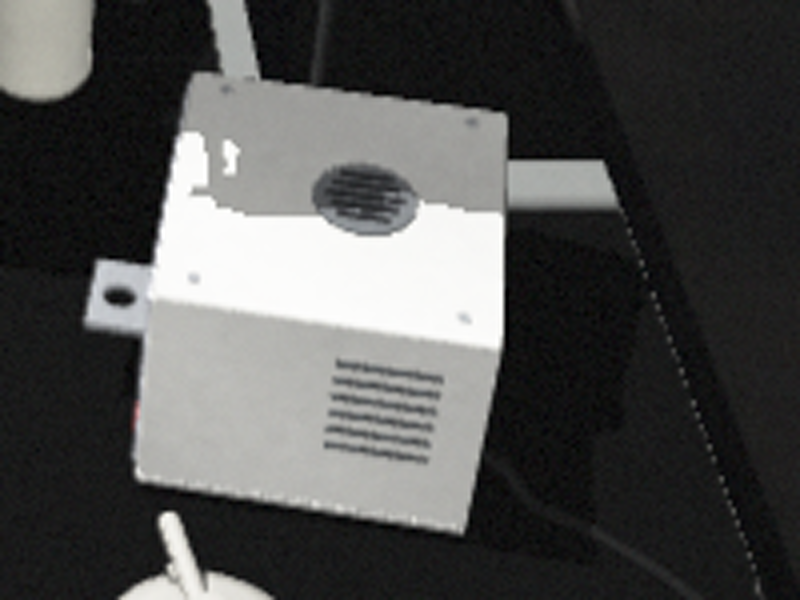

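```bash
python3 - <<'E'
from h import *
s=observe(); p=capture('wrist'); T=T_cam(p,s); np.save('w10.npy',dict(p=p,s=s),allow_pickle=True)
print(s['eef_pos'],s['clock'])
c=p['pixels'][215:315,130:310]; cv2.imwrite('pics/w10.png',cv2.resize(c,(792,440),interpolation=2))
g=cv2.cvtColor(p['pixels'],6)
m=(g[235:262,236:262]<90).astype(np.uint8); n,l,st,cc=cv2.connectedComponentsWithStats(m)
for i in range(1,n):
    if st[i,4]>20: u,v=cc[i]+[236,235]; print(st[i],u,v,ray_z(p,T,u,v,.046),ray_z(p,T,u,v,.044))
print('tab depth z',[pt(p,T,u,v).round(4).tolist() for u,v in [(235,245),(262,250),(235,255),(258,262)]])
for n,pts in (('side',[(193,72),(507,115),(500,350),(150,298)]),('scene',[(300,68),(588,195),(420,355),(128,210)])):
    D=np.load(n+'9.npy',allow_pickle=True).item()['p']; T2=T_cam(D)
    if n=='side': P=[ray_z(D,T2,340+a/4,260+b/4,.125) for a,b in pts]
    else: P=[ray_z(D,T2,400+a/5,190+b/5,.125) for a,b in pts]
    P=np.array(P); print(n,P.round(4).tolist())
    for i in range(4):
        d=P[(i+1)%4]-P[i]; print(np.linalg.norm(d).round(4),np.degrees(np.arctan2(d[1],d[0])).round(1))
    print('centre',P.mean(0))
    h={'side':(340+120/4,260+296/4),'scene':(400+224/5,190+427/5)}[n]
    print('hole',ray_z(D,T2,*h,.045))
E
```

```text
[ 0.62170177 -0.19126223  0.25237826] 13.75
[10  0 16  3 31] 255.3548387096774 235.6451612903226 [ 0.64741154 -0.26748557  0.046     ] [ 0.64792133 -0.26788474  0.044     ]
[  5   7  14  12 129] 247.88372093023256 247.7829457364341 [ 0.66130009 -0.27712935  0.046     ] [ 0.66188145 -0.27757821  0.044     ]
tab depth z [[0.6572, -0.2911, 0.047], [0.6645, -0.2614, 0.046], [0.6694, -0.2926, 0.0457], [0.6782, -0.2668, 0.0472]]
side [[0.6994, -0.2068, 0.125], [0.8448, -0.2399, 0.125], [0.8088, -0.3957, 0.125], [0.664, -0.3635, 0.125]]
0.1491 -12.8
0.1599 -103.0
0.1484 167.5
0.1606 77.2
centre [ 0.75425835 -0.30147125  0.125     ]
hole [ 0.66287568 -0.27796558  0.045     ]
scene [[0.8381, -0.238, 0.125], [0.802, -0.3926, 0.125], [0.651, -0.3616, 0.125], [0.688, -0.2085, 0.125]]
0.1588 -103.1
0.1541 168.4
0.1575 76.4
0.1529 -11.1
centre [ 0.74479427 -0.30017182  0.125     ]
hole [ 0.65456389 -0.27784973  0.045     ]
```

View pics/w10.png

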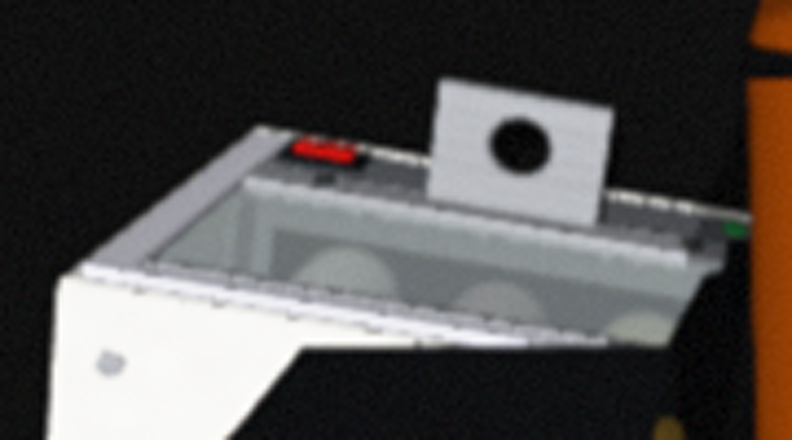

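```bash
python3 -c "
from h import *
plan([0.570,-0.256,0.15],167)"
```

```text
shift [ 0.0496 -0.0666  0.1022] rot [0.0012 0.0006 0.1933] clock 13.8 pos [ 0.6217 -0.1912  0.2524] F [ 0.62  0.16 -2.12]
```

Emit:
send_rows(motion=[[[-1,0.012,-0.016,0.015,0,0,0.05],[-1,0.027,-0.036,0.04,0,0,0.1],[-1,0.042,-0.056,0.075,0,0,0.15],[-1,0.0496,-0.0666,0.102,0,0,0.193],[-1,0.0496,-0.0666,0.102,0,0,0.193]]])

```text
clock: 14.42
eef_pos: [0.569, -0.2562, 0.1488]
eef_rot: [0.114, 0.994, 0.001, -0.001]
contact_force: [-0.1, 0.1, -1.0]
gripper_width: 0.0178
```

```bash
python3 -c "
from h import *
plan([0.570,-0.256,0.062],167)"
```

```text
shift [-0.0012  0.0002  0.0868] rot [ 0.0023 -0.0028 -0.0007] clock 14.425 pos [ 0.569  -0.2562  0.1488] F [-0.06  0.09 -1.  ]
```

Emit:
send_rows(motion=[[[-1,0,0,0.025,0,0,0],[-1,-0.001,0,0.055,0,0,0],[-1,-0.001,0,0.078,0,0,0],[-1,-0.001,0,0.086,0,0,0],[-1,-0.001,0,0.086,0,0,0]]])

```text
clock: 15.05
eef_pos: [0.5704, -0.2561, 0.0635]
eef_rot: [0.113, 0.994, 0.001, -0.001]
contact_force: [-0.5, -0.2, -1.2]
gripper_width: 0.0178
```

```bash
python3 - <<'E'
from h import *
s=observe(); print(s['eef_pos'],s['contact_force'])
for n in ('scene','side'):
    p=capture(n); T=T_cam(p)
    c=p['pixels'][230:305,390:490] if n=='scene' else p['pixels'][270:360,310:430]
    cv2.imwrite(f'pics/{n}11.png',cv2.resize(c,(800,600),interpolation=2))
    for q in ['hook_tip']:
      print(n,q,[(round(r['score'],2),w(T,r['position']).round(4).tolist(),[int(a) for a in proj(p,T,w(T,r['position']))]) for r in place_of(p,q)][:3])
plan([0.570,-0.256,0.062],167)
E
```

```text
[ 0.57036043 -0.25605762  0.06350986] [-0.46732974 -0.198257   -1.21504873]
scene hook_tip [(0.46, [0.6543, -0.2722, 0.0629], [443, 268]), (0.18, [0.7559, -0.2982, -0.0001], [465, 268])]
side hook_tip [(0.57, [0.6624, -0.2769, 0.0658], [370, 325])]
shift [0.0003 0.0003 0.0019] rot [ 0.0018 -0.0012 -0.0005] clock 15.25 pos [ 0.5702 -0.2564  0.0639] F [ 0.34  0.53 -1.76]
```

View pics/scene11.png

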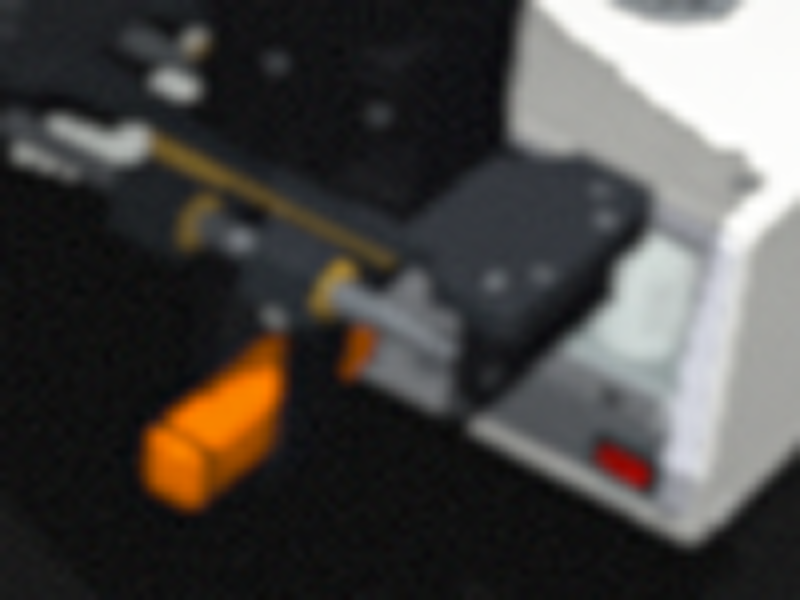

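View pics/side11.png

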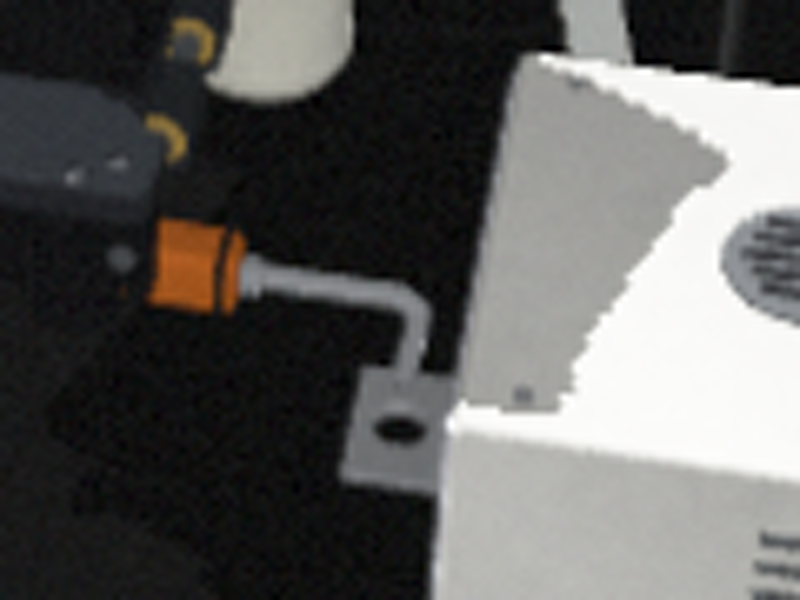

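```bash
python3 - <<'E'
from h import *
p=np.load('side9.npy',allow_pickle=True).item()['p']; T=T_cam(p)
for z in (.0625,.064): print(ray_z(p,T,310+406/6.667,270+374/6.667,z))
print(ray_z(p,T,310+400/6.667,270+430/6.667,.045))
E
```

```text
[ 0.66381663 -0.27480654  0.0625    ]
[ 0.6635893  -0.27642567  0.064     ]
[ 0.66275554 -0.27933     0.045     ]
```

Emit:
send_rows(motion=[[[-1,0.0006,-0.0017,0.004,0,0,0],[-1,0.0006,-0.0017,0.008,0,0,0],[-1,0.0006,-0.0017,0.011,0,0,0],[-1,0.0006,-0.0017,0.013,0,0,0],[-1,0.0006,-0.0017,0.013,0,0,0]]])

```text
clock: 15.88
eef_pos: [0.5692, -0.2578, 0.0506]
eef_rot: [0.113, 0.994, 0.001, -0.001]
contact_force: [-1.3, -0.1, -1.6]
gripper_width: 0.0177
```

```bash
python3 - <<'E'
from h import *
s=observe(); print(s['eef_pos'],s['contact_force'])
p=capture('side'); c=p['pixels'][270:360,310:430]
cv2.imwrite(f'pics/side12.png',cv2.resize(c,(800,600),interpolation=2))
E
```

```text
[ 0.56918276 -0.2578113   0.05063461] [-1.29101588 -0.08444305 -1.59980719]
```

View pics/side12.png

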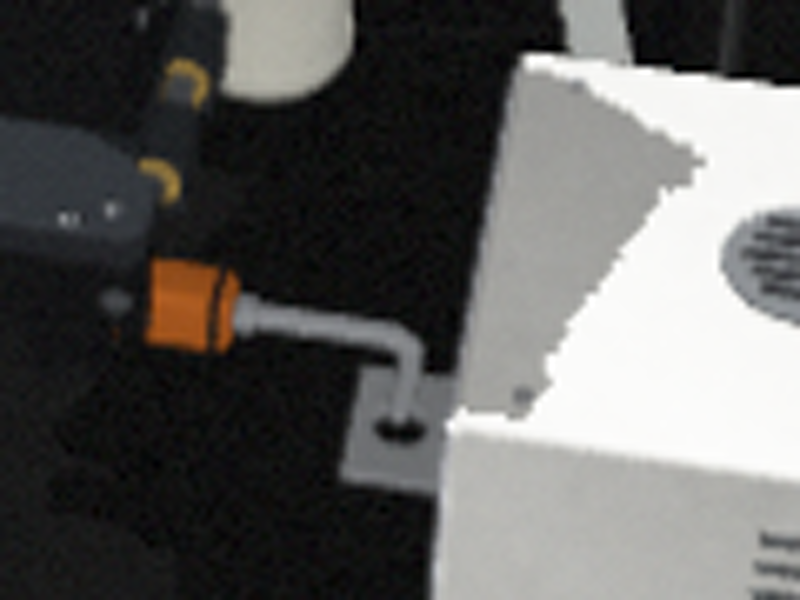

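Emit:
send_rows(motion=[[[-1,0.001,0,0.003,0,0,0],[-1,0.001,0,0.007,0,0,0],[-1,0.001,0,0.012,0,0,0],[-1,0.001,0,0.017,0,0,0],[-1,0.001,0,0.018,0,0,0]]])

```text
clock: 16.55
eef_pos: [0.5681, -0.2575, 0.0323]
eef_rot: [0.113, 0.994, 0.001, -0.001]
contact_force: [0.1, 1.0, -1.4]
gripper_width: 0.0177
```

```bash
python3 - <<'E'
from h import *
p=capture('side'); s=observe(); print(s['eef_pos'],s['contact_force'],s['moment'])
c=p['pixels'][270:360,310:430]
cv2.imwrite(f'pics/side13.png',cv2.resize(c,(800,600),interpolation=2))
E
```

```text
[ 0.56813338 -0.25753927  0.03237594] [-0.13693957 -0.90757843 -1.55217211] [ 0.0071961  -0.01506471  0.00047875]
```

View pics/side13.png

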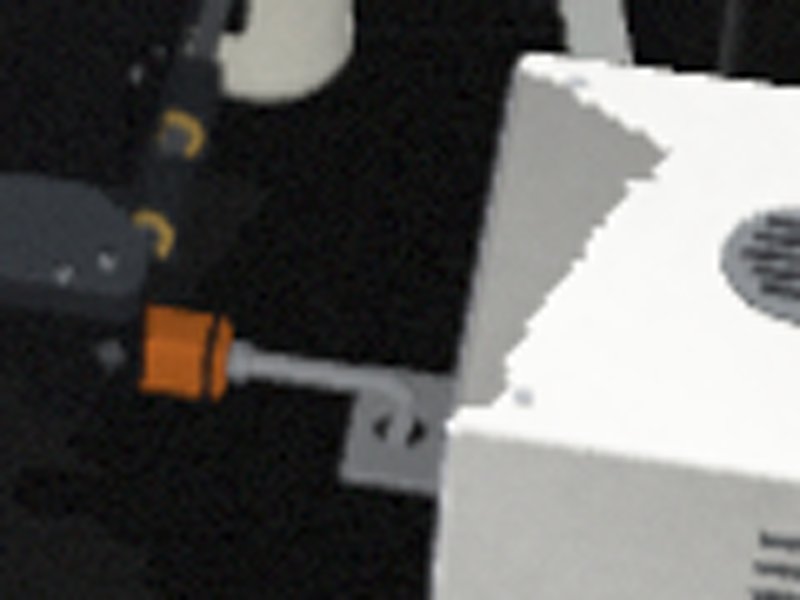

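Emit:
send_rows(motion=[[[-1,0.0015,0,0,0,0,0],[-1,0.003,0,0,0,0,0],[-1,0.005,0,0,0,0,0],[-1,0.0075,0,0,0,0,0],[-1,0.01,0,0,0,0,0]]])

```text
clock: 17.23
eef_pos: [0.5584, -0.2553, 0.0325]
eef_rot: [0.113, 0.994, 0.001, -0.001]
contact_force: [1.2, -0.1, -1.0]
gripper_width: 0.0181
```

```bash
cat > fr.py <<'E'
from h import *
import sys
n=int(sys.argv[1]) if len(sys.argv)>1 else 1
L=[]
for i in range(n):
    s=observe(); L.append(s['contact_force']); 
    if i<n-1: p=capture('side')
d=np.array([-.974,.225,0]); F=np.array(L); s=observe()
print('pull',[round(float(-f@d),2) for f in F],'mean',F.mean(0).round(2),'travel',round(float((s['eef_pos']-np.array([.5681,-.2575,.0323]))@d)*1000,2),'mm eef',s['eef_pos'].round(4),R.from_quat(s['eef_rot']).as_euler('ZYX',degrees=True).round(2),s['clock'])
if n>1: cv2.imwrite('pics/pull.png',cv2.resize(p['pixels'][250:390,290:470],(800,600),interpolation=2))
E
python3 fr.py 3
```

```text
pull [1.24, 0.97, 1.02] mean [ 1.05 -0.23 -1.23] travel 10.25 mm eef [ 0.5581 -0.2552  0.0324] [ 1.6697e+02 -1.2000e-01  1.7988e+02] 17.325
```

View pics/pull.png

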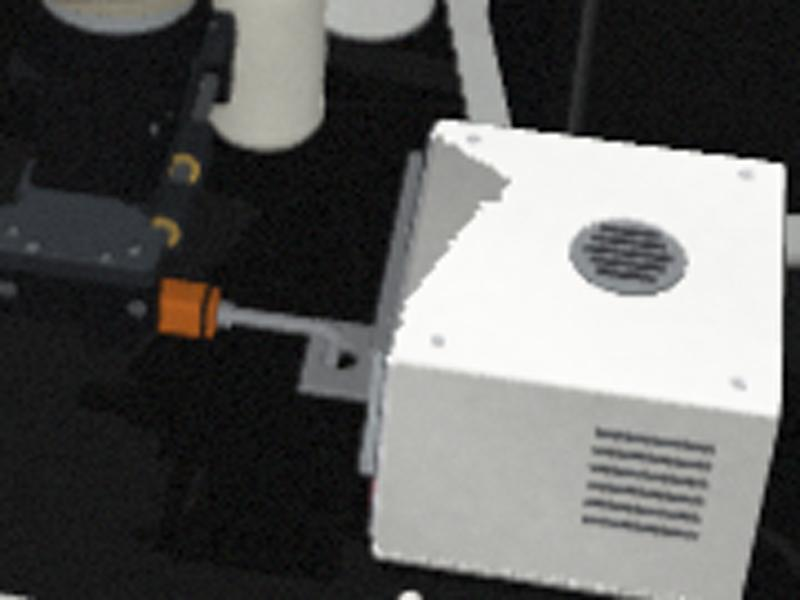

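Emit:
send_rows(motion=[[[-1,0.004,0,0,0,0,0],[-1,0.01,0,0,0,0,0],[-1,0.016,0,0,0,0,0],[-1,0.022,0,0,0,0,0],[-1,0.027,0,0,0,0,0]]])

```text
clock: 17.95
eef_pos: [0.5314, -0.249, 0.0326]
eef_rot: [0.113, 0.994, 0.001, -0.001]
contact_force: [2.0, -0.1, -1.3]
gripper_width: 0.0175
```

```bash
python3 fr.py 3
```

```text
pull [1.94, 0.83, 0.6] mean [ 1.23  0.33 -1.57] travel 37.93 mm eef [ 0.5312 -0.2489  0.0325] [ 1.6696e+02 -1.6000e-01  1.7987e+02] 18.05
```

View pics/pull.png

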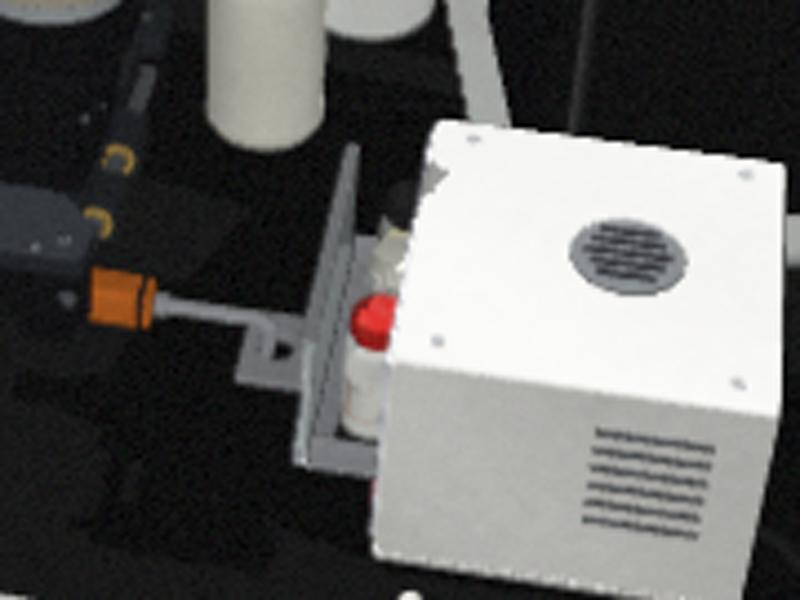

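Tray at about 34 mm, vials standing. Now 4 mm per call, checking force.

Emit:
send_rows(motion=[[[-1,0.0008,0,0,0,0,0],[-1,0.0016,0,0,0,0,0],[-1,0.0024,0,0,0,0,0],[-1,0.0032,0,0,0,0,0],[-1,0.004,0,0,0,0,0]]])

```text
clock: 18.68
eef_pos: [0.5272, -0.248, 0.0325]
eef_rot: [0.114, 0.994, 0.001, -0.001]
contact_force: [2.0, -0.3, -0.9]
gripper_width: 0.0175
```

```bash
python3 fr.py 3
```

```text
pull [1.99, 2.53, 0.36] mean [ 1.54 -0.57 -1.28] travel 42.02 mm eef [ 0.5272 -0.2479  0.0325] [ 1.6696e+02 -1.7000e-01  1.7987e+02] 18.775
```

Emit:
send_rows(motion=[[[-1,0.0008,0,0,0,0,0],[-1,0.0016,0,0,0,0,0],[-1,0.0024,0,0,0,0,0],[-1,0.0032,0,0,0,0,0],[-1,0.004,0,0,0,0,0]]])

```text
clock: 19.4
eef_pos: [0.5232, -0.2471, 0.0325]
eef_rot: [0.114, 0.994, 0.001, -0.001]
contact_force: [0.8, -0.0, -1.8]
gripper_width: 0.0175
```

```bash
python3 fr.py 3
```

```text
pull [0.74, 1.1, 1.36] mean [ 1.15  0.26 -1.49] travel 46.12 mm eef [ 0.5232 -0.247   0.0326] [ 1.6696e+02 -1.7000e-01  1.7986e+02] 19.5
```

Emit:
send_rows(motion=[[[-1,0.0008,0,0,0,0,0],[-1,0.0016,0,0,0,0,0],[-1,0.0024,0,0,0,0,0],[-1,0.0032,0,0,0,0,0],[-1,0.004,0,0,0,0,0]]])

```text
clock: 20.12
eef_pos: [0.5192, -0.2461, 0.0326]
eef_rot: [0.114, 0.994, 0.001, -0.001]
contact_force: [0.5, -0.5, -1.1]
gripper_width: 0.0175
```

```bash
python3 fr.py 2
```

```text
pull [0.59, 1.77] mean [ 1.13 -0.37 -1.06] travel 50.29 mm eef [ 0.5191 -0.2461  0.0325] [166.96  -0.18 179.86] 20.175
```

Emit:
send_rows(motion=[[[-1,0.0008,0,0,0,0,0],[-1,0.0016,0,0,0,0,0],[-1,0.0024,0,0,0,0,0],[-1,0.0032,0,0,0,0,0],[-1,0.004,0,0,0,0,0]]])

```text
clock: 20.8
eef_pos: [0.5151, -0.2451, 0.0326]
eef_rot: [0.114, 0.994, 0.001, -0.001]
contact_force: [1.2, 0.3, -1.6]
gripper_width: 0.0173
```

```bash
python3 fr.py 2
```

```text
pull [1.12, 1.12] mean [ 1.21  0.26 -1.47] travel 54.48 mm eef [ 0.515  -0.2451  0.0325] [166.96  -0.19 179.86] 20.85
```

Emit:
send_rows(motion=[[[-1,0.0008,0,0,0,0,0],[-1,0.0016,0,0,0,0,0],[-1,0.0024,0,0,0,0,0],[-1,0.0032,0,0,0,0,0],[-1,0.004,0,0,0,0,0]]])

```text
clock: 21.48
eef_pos: [0.5111, -0.2442, 0.0326]
eef_rot: [0.114, 0.994, 0.001, -0.001]
contact_force: [1.6, -1.1, -1.3]
gripper_width: 0.0177
```

```bash
python3 fr.py 2
```

```text
pull [1.82, 1.7] mean [ 1.65 -0.67 -1.16] travel 58.62 mm eef [ 0.511  -0.2442  0.0325] [166.96  -0.2  179.86] 21.525
```

Emit:
send_rows(motion=[[[-1,0.0008,0,0,0,0,0],[-1,0.0016,0,0,0,0,0],[-1,0.0024,0,0,0,0,0],[-1,0.0032,0,0,0,0,0],[-1,0.004,0,0,0,0,0]]])

```text
clock: 22.15
eef_pos: [0.5072, -0.2433, 0.0326]
eef_rot: [0.114, 0.994, 0.001, -0.001]
contact_force: [2.8, -0.5, -2.2]
gripper_width: 0.0174
```

```bash
python3 fr.py 2
```

```text
pull [2.85, 2.1] mean [ 2.43 -0.46 -2.33] travel 62.56 mm eef [ 0.5072 -0.2433  0.0326] [166.96  -0.18 179.86] 22.2
```

Emit:
send_rows(motion=[[[-1,0.0006,0,0,0,0,0],[-1,0.0012,0,0,0,0,0],[-1,0.0018,0,0,0,0,0],[-1,0.0024,0,0,0,0,0],[-1,0.003,0,0,0,0,0]]])

```text
clock: 22.82
eef_pos: [0.5041, -0.2426, 0.0326]
eef_rot: [0.114, 0.994, 0.001, -0.002]
contact_force: [1.6, 0.3, -1.3]
gripper_width: 0.018
```

```bash
python3 fr.py 2
```

```text
pull [1.51, 0.88] mean [ 1.2  -0.11 -1.41] travel 65.92 mm eef [ 0.5039 -0.2425  0.0326] [166.96  -0.21 179.85] 22.875
```

Emit:
send_rows(motion=[[[-1,0.0004,0,0,0,0,0],[-1,0.0008,0,0,0,0,0],[-1,0.0012,0,0,0,0,0],[-1,0.0016,0,0,0,0,0],[-1,0.002,0,0,0,0,0]]])

```text
clock: 23.5
eef_pos: [0.5018, -0.242, 0.0326]
eef_rot: [0.114, 0.994, 0.002, -0.002]
contact_force: [0.5, -0.3, -1.0]
gripper_width: 0.0177
```

```bash
python3 fr.py 3
```

```text
pull [0.54, -0.64, -0.06] mean [-0.05  0.02 -1.61] travel 68.05 mm eef [ 0.5018 -0.242   0.0326] [166.96  -0.23 179.85] 23.6
```

Emit:
send_rows(motion=[[[-1,0.0003,0,0,0,0,0],[-1,0.0006,0,0,0,0,0],[-1,0.0009,0,0,0,0,0],[-1,0.0012,0,0,0,0,0],[-1,0.0015,0,0,0,0,0]]])

```text
clock: 24.22
eef_pos: [0.5005, -0.2417, 0.0326]
eef_rot: [0.114, 0.994, 0.001, -0.002]
contact_force: [1.9, -0.1, -1.8]
gripper_width: 0.0175
```

```bash
python3 fr.py 3
```

```text
pull [1.86, 1.71, 1.31] mean [ 1.61 -0.26 -1.69] travel 69.48 mm eef [ 0.5004 -0.2417  0.0326] [166.96  -0.21 179.85] 24.325
```

View pics/pull.png

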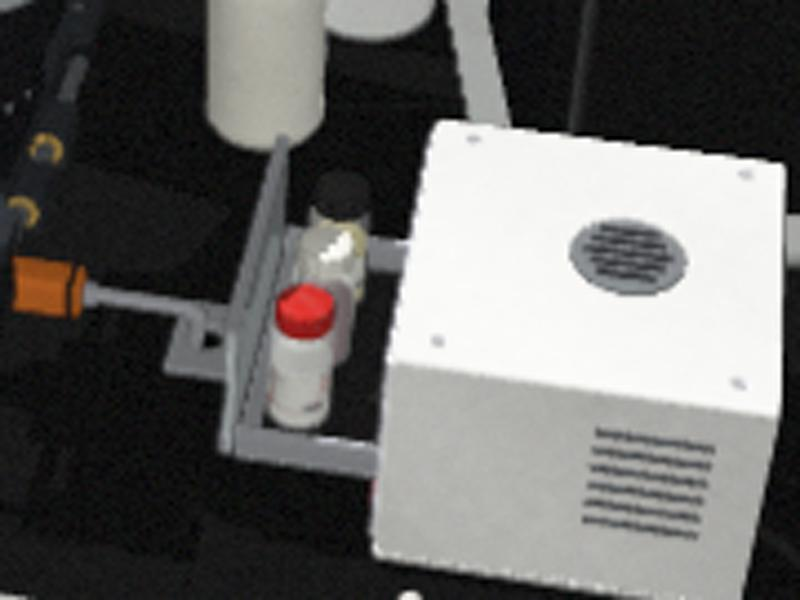

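Emit:
send_rows(motion=[[[-1,0.0002,0,0,0,0,0],[-1,0.0004,0,0,0,0,0],[-1,0.0006,0,0,0,0,0],[-1,0.0008,0,0,0,0,0],[-1,0.001,0,0,0,0,0]]])

```text
clock: 24.95
eef_pos: [0.4995, -0.2415, 0.0326]
eef_rot: [0.114, 0.994, 0.001, -0.002]
contact_force: [2.8, -0.8, -1.8]
gripper_width: 0.0177
```

```bash
python3 fr.py 3
```

```text
pull [2.87, 2.7, 2.17] mean [ 2.49 -0.67 -1.75] travel 70.43 mm eef [ 0.4995 -0.2415  0.0326] [166.96  -0.21 179.86] 25.05
```

Emit:
send_rows(motion=[[[-1,0.0003,0,0,0,0,0],[-1,0.0006,0,0,0,0,0],[-1,0.0009,0,0,0,0,0],[-1,0.0012,0,0,0,0,0],[-1,0.0012,0,0,0,0,0]]])

```text
clock: 25.68
eef_pos: [0.4986, -0.2413, 0.0327]
eef_rot: [0.114, 0.994, 0.001, -0.001]
contact_force: [4.1, -0.2, -3.0]
gripper_width: 0.0178
```

```bash
python3 fr.py 3
```

```text
pull [4.04, 4.15, 5.89] mean [ 4.65 -0.75 -2.41] travel 71.44 mm eef [ 0.4985 -0.2413  0.0327] [166.96  -0.18 179.86] 25.775
```

Emit:
send_rows(motion=[[[-1,0.0003,0,0,0,0,0],[-1,0.0006,0,0,0,0,0],[-1,0.0008,0,0,0,0,0],[-1,0.0008,0,0,0,0,0],[-1,0.0008,0,0,0,0,0]]])

```text
clock: 26.4
eef_pos: [0.4981, -0.2412, 0.0327]
eef_rot: [0.114, 0.994, 0.001, -0.001]
contact_force: [6.8, -1.3, -2.9]
gripper_width: 0.0179
```

```bash
python3 fr.py 3
```

```text
pull [6.95, 5.95, 7.19] mean [ 6.64 -1.01 -2.81] travel 71.88 mm eef [ 0.4981 -0.2412  0.0327] [ 1.6696e+02 -1.4000e-01  1.7987e+02] 26.5
```

Emit:
send_rows(motion=[[[-1,-0.001,0,0,0,0,0],[-1,-0.002,0,0,0,0,0],[-1,-0.003,0,0,0,0,0],[-1,-0.004,0,0,0,0,0],[-1,-0.005,0,0,0,0,0]]])

```text
clock: 27.12
eef_pos: [0.5027, -0.2423, 0.0327]
eef_rot: [0.114, 0.994, 0.001, -0.001]
contact_force: [-0.1, 0.2, -1.3]
gripper_width: 0.0175
```

```bash
python3 fr.py 4
```

```text
pull [-0.19, -0.4, -0.33, -0.08] mean [-0.2   0.25 -1.35] travel 66.96 mm eef [ 0.5029 -0.2423  0.0327] [ 1.6696e+02 -1.5000e-01  1.7987e+02] 27.275
```

View pics/pull.png

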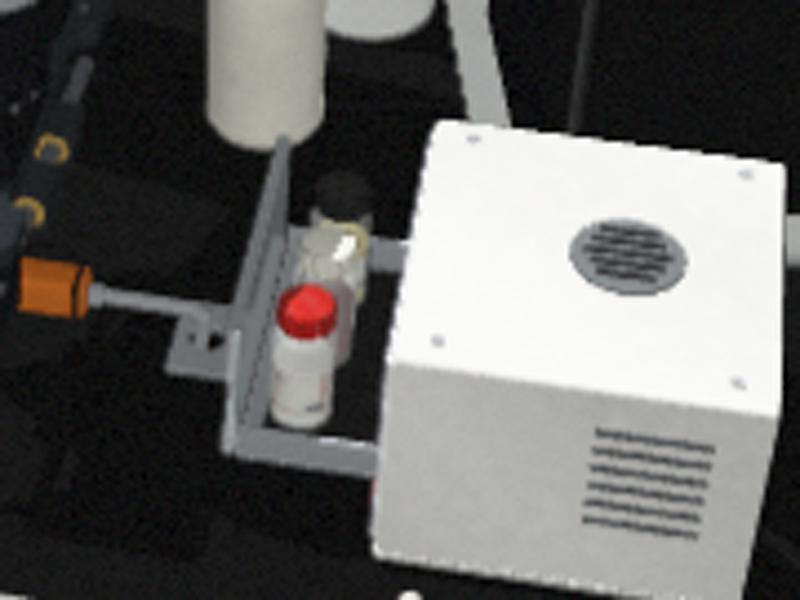

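Emit:
send_rows(motion=[[[-1,0,0,-0.005,0,0,0],[-1,0,0,-0.011,0,0,0],[-1,0,0,-0.018,0,0,0],[-1,0,0,-0.026,0,0,0],[-1,0,0,-0.036,0,0,0]]])

```text
clock: 27.9
eef_pos: [0.5029, -0.2424, 0.0694]
eef_rot: [0.114, 0.994, 0.001, -0.001]
contact_force: [0.5, 0.2, -1.9]
gripper_width: 0.0177
```

```bash
python3 fr.py 2; python3 -c "
from h import *
plan([0.49,-0.24,0.22],178)"
```

```text
pull [0.48, 0.27] mean [ 0.4   0.07 -1.03] travel 66.33 mm eef [ 0.5034 -0.2427  0.0706] [ 1.6696e+02 -6.0000e-02  1.7991e+02] 27.95
shift [ 1.380e-02 -1.000e-04 -1.494e-01] rot [ 0.0017 -0.0009 -0.1926] clock 27.95 pos [ 0.5034 -0.2427  0.0706] F [ 0.26 -0.06 -0.18]
```

View pics/pull.png

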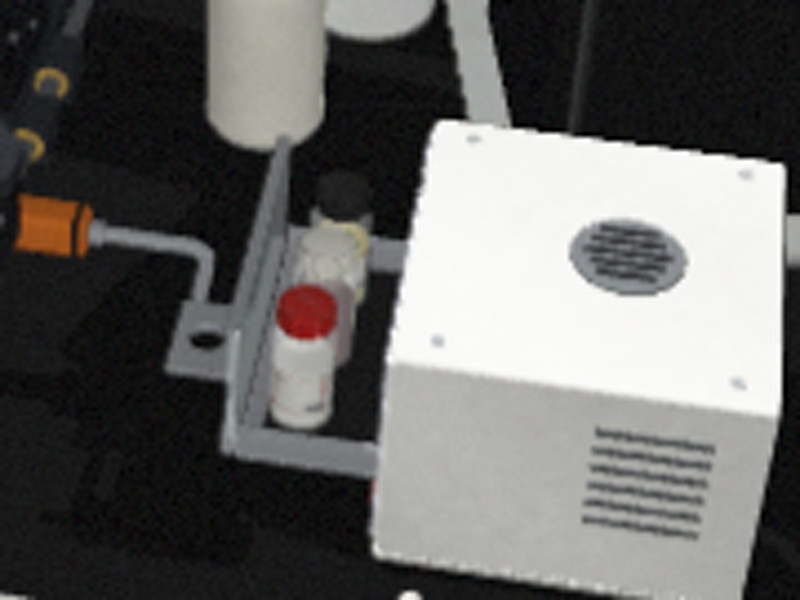

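Unhooked, tray stays open, vials standing. Raise and go back.

Emit:
send_rows(motion=[[[-1,0.002,0,-0.025,0,0,0],[-1,0.006,0,-0.06,0,0,-0.02],[-1,0.01,0,-0.1,0,0,-0.07],[-1,0.0138,0,-0.14,0,0,-0.13],[-1,0.0138,0,-0.165,0,0,-0.192]]])

```text
clock: 28.58
eef_pos: [0.49, -0.2399, 0.2378]
eef_rot: [0.017, 1.0, 0.0, 0.001]
contact_force: [0.4, 0.5, -1.8]
gripper_width: 0.0178
```

```bash
python3 -c "
from h import *
plan([0.5225,0.1374,0.22],178)"
```

```text
shift [-0.0198  0.3782  0.0182] rot [0.0008 0.0011 0.0013] clock 28.575 pos [ 0.49   -0.2399  0.2378] F [ 0.44  0.53 -1.77]
```

Emit:
send_rows(motion=[[[-1,-0.002,0.03,0,0,0,0.001],[-1,-0.004,0.075,0,0,0,0.001],[-1,-0.006,0.125,0,0,0,0.001],[-1,-0.009,0.175,0,0,0,0.001],[-1,-0.012,0.225,0.005,0,0,0.001]]])

```text
clock: 29.2
eef_pos: [0.5096, -0.0139, 0.2336]
eef_rot: [0.017, 1.0, 0.0, 0.001]
contact_force: [0.7, -0.5, -1.5]
gripper_width: 0.0176
```

```bash
python3 -c "
from h import *
plan([0.5225,0.1374,0.20],178)"
```

```text
shift [-0.0076  0.1517  0.0337] rot [0.0006 0.0022 0.0001] clock 29.2 pos [ 0.5096 -0.0139  0.2336] F [ 0.67 -0.52 -1.5 ]
```

Emit:
send_rows(motion=[[[-1,-0.002,0.045,0.005,0,0,0],[-1,-0.004,0.09,0.01,0,0.001,0],[-1,-0.006,0.13,0.02,0,0.002,0],[-1,-0.0076,0.1515,0.0335,0,0.002,0],[-1,-0.0076,0.1515,0.0335,0,0.002,0]]])

```text
clock: 29.82
eef_pos: [0.5219, 0.1383, 0.1995]
eef_rot: [0.016, 1.0, 0.0, -0.001]
contact_force: [0.6, 0.4, -1.4]
gripper_width: 0.0176
```

```bash
python3 - <<'E'
from h import *
capture('side')
s=observe(); p=capture('wrist'); cv2.imwrite('pics/w20.png',p['pixels'])
p=capture('side'); cv2.imwrite('pics/s20.png',cv2.resize(p['pixels'][90:270,220:460],(800,600),interpolation=2))
plan([0.5225,0.1374,0.08],178)
E
```

```text
shift [0.0003 0.0007 0.1207] rot [ 0.0005  0.0008 -0.0002] clock 29.975 pos [0.5226 0.1366 0.2007] F [-0.37 -0.22 -1.81]
```

View pics/w20.png

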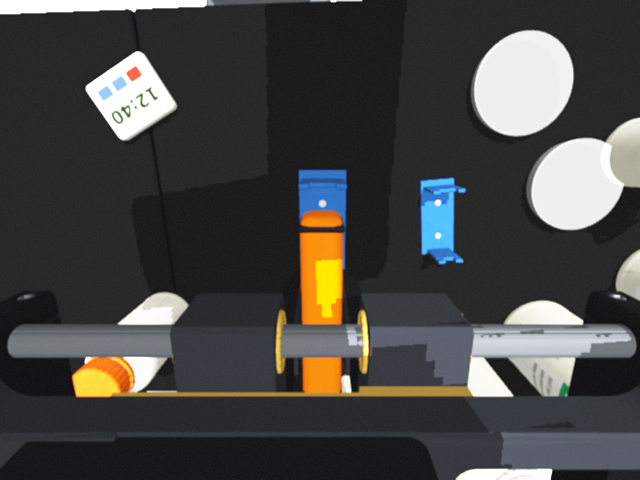

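View pics/s20.png

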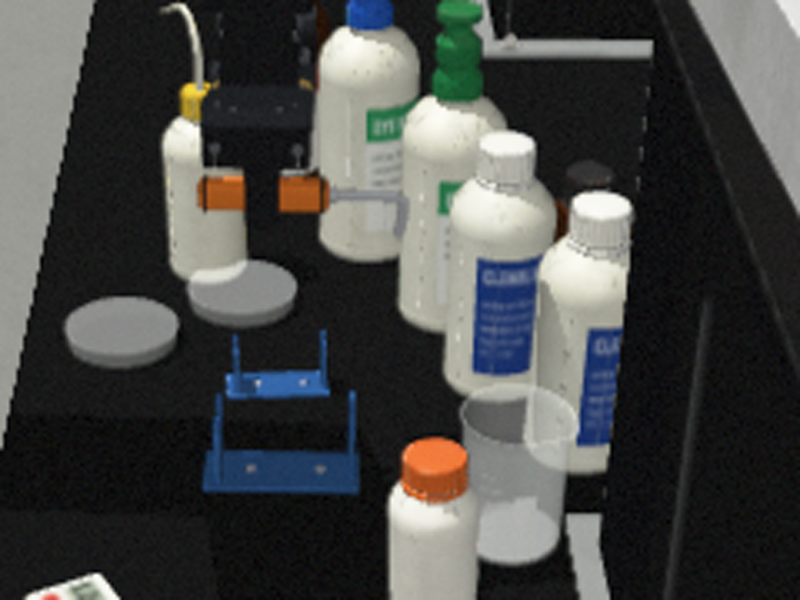

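Emit:
send_rows(motion=[[[-1,0,0.0007,0.03,0,0,0],[-1,0,0.0007,0.065,0,0,0],[-1,0,0.0007,0.1,0,0.001,0],[-1,0,0.0007,0.12,0,0.001,0],[-1,0,0.0007,0.1205,0,0.001,0]]])

```text
clock: 30.6
eef_pos: [0.5225, 0.1364, 0.0797]
eef_rot: [0.018, 1.0, 0.0, -0.001]
contact_force: [0.0, 0.1, -1.2]
gripper_width: 0.0178
```

```bash
python3 - <<'E'
from h import *
capture('side')
s=observe(); p=capture('wrist'); cv2.imwrite('pics/w21.png',p['pixels'])
p=capture('side'); cv2.imwrite('pics/s21.png',cv2.resize(p['pixels'][130:280,220:420],(800,600),interpolation=2))
plan([0.5225,0.1374,0.0245],178)
E
```

```text
shift [0.001  0.0003 0.0569] rot [ 0.0007  0.0014 -0.0008] clock 30.75 pos [0.5234 0.137  0.0814] F [-1.33 -0.03 -0.45]
```

View pics/w21.png

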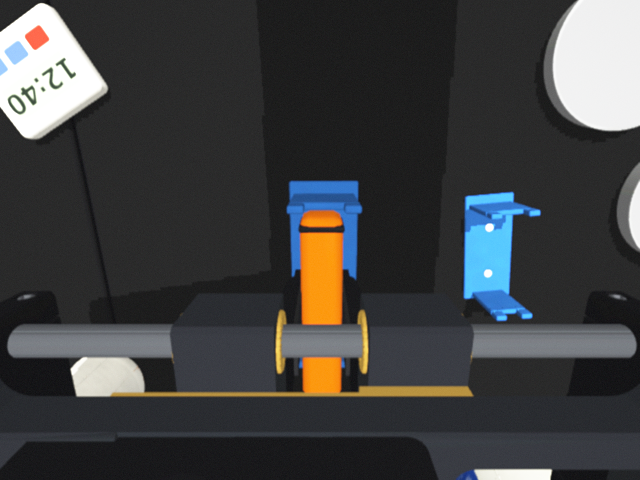

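View pics/s21.png

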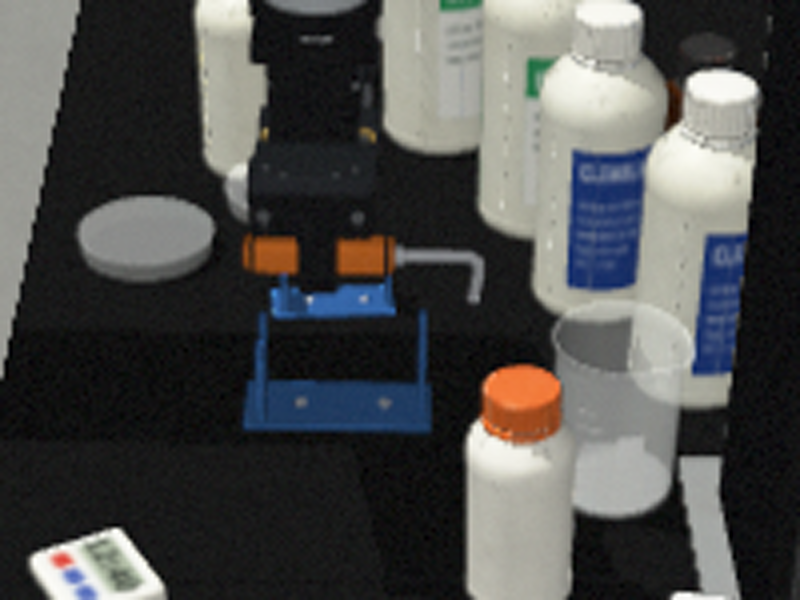

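Emit:
send_rows(motion=[[[-1,0.001,0.0003,0.015,0,0,0],[-1,0.001,0.0003,0.03,0,0.001,0],[-1,0.001,0.0003,0.042,0,0.001,0],[-1,0.001,0.0003,0.051,0,0.001,0],[-1,0.001,0.0003,0.054,0,0.001,0]]])

```text
clock: 31.38
eef_pos: [0.5222, 0.1374, 0.0266]
eef_rot: [0.018, 1.0, 0.0, -0.0]
contact_force: [-0.4, -0.5, -0.7]
gripper_width: 0.0173
```

```bash
python3 -c "
from h import *
plan([0.5225,0.1374,0.0240],178); capture('side'); plan([0.5225,0.1374,0.0240],178)"
```

```text
shift [-0.0003  0.      0.0026] rot [ 0.0006 -0.0006 -0.0008] clock 31.375 pos [0.5222 0.1374 0.0266] F [-0.35 -0.5  -0.7 ]
shift [-0.0002  0.      0.0026] rot [ 0.0007 -0.0004 -0.0008] clock 31.425 pos [0.5223 0.1374 0.0266] F [ 0.25 -0.24 -2.12]
```

Emit:
send_rows(motion=[[[-1,0,0,0.0008,0,0,0],[-1,0,0,0.0016,0,0,0],[-1,0,0,0.0024,0,0,0],[-1,0,0,0.0026,0,0,0],[-1,0,0,0.0026,0,0,0]]])

```text
clock: 32.05
eef_pos: [0.5223, 0.1374, 0.0241]
eef_rot: [0.018, 1.0, 0.0, -0.0]
contact_force: [0.2, -0.4, -0.8]
gripper_width: 0.0176
```

```bash
python3 - <<'E'
from h import *
for i in range(3): p=capture('side'); s=observe(); print(s['contact_force'],s['eef_pos'])
cv2.imwrite('pics/s22.png',cv2.resize(p['pixels'][130:280,220:420],(800,600),interpolation=2))
E
```

```text
[-0.15386863 -0.76640517 -0.60373509] [0.52227359 0.13738894 0.02408046]
[ 0.33926468 -0.56537791 -2.19358454] [0.52228053 0.13737588 0.02406707]
[-0.14479965  0.52814896 -1.37131088] [0.52229714 0.13736306 0.0240517 ]
```

View pics/s22.png

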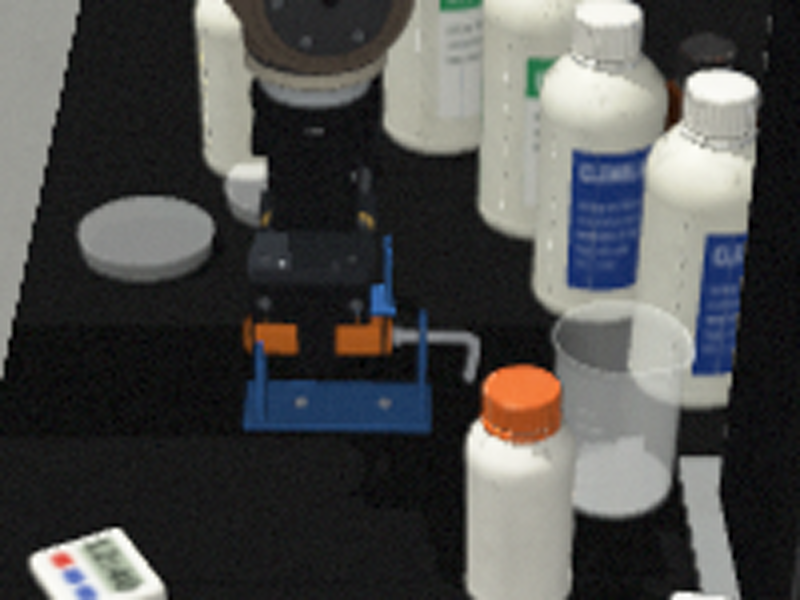

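Emit:
send_rows(motion=[[[-1,0,0,0.0003,0,0,0],[-0.5,0,0,0.0003,0,0,0],[0,0,0,0.0003,0,0,0],[0.5,0,0,0.0003,0,0,0],[0.5,0,0,0.0003,0,0,0]]], squeeze=20)

```text
clock: 32.83
eef_pos: [0.5223, 0.1374, 0.0238]
eef_rot: [0.018, 1.0, 0.0, -0.0]
contact_force: [0.6, -0.1, -0.3]
gripper_width: 0.0484
```

Emit:
send_rows(motion=[[[0.7,0,0,0,0,0,0],[0.7,0,0,0,0,0,0],[0.7,0,0,0,0,0,0],[0.7,0,0,-0.008,0,0,0],[0.7,0,0,-0.02,0,0,0]]])

```text
clock: 33.45
eef_pos: [0.5222, 0.1373, 0.0444]
eef_rot: [0.018, 1.0, 0.0, -0.0]
contact_force: [-0.4, 0.5, -0.1]
gripper_width: 0.0803
```

Emit:
send_rows(motion=[[[0.7,0,0,-0.025,0,0,0],[0.7,0,0,-0.06,0,0,0],[0.7,0,0,-0.1,0,0,0],[0.7,0,0,-0.14,0,0,0],[0.7,0,0,-0.17,0,0,0]]])

```text
clock: 34.08
eef_pos: [0.5224, 0.1373, 0.2172]
eef_rot: [0.018, 1.0, 0.0, 0.001]
contact_force: [-0.0, -0.1, -0.6]
gripper_width: 0.0808
```

Emit:
send_rows(motion=[[[0.7,0.02,0,-0.02,0,0,0],[0.7,0.04,0,-0.03,0,0,0],[0.7,0.05,0,-0.03,0,0,0],[0.7,0.05,0,-0.03,0,0,0],[0.7,0.05,0,-0.03,0,0,0]]])

```text
clock: 34.7
eef_pos: [0.4728, 0.139, 0.2468]
eef_rot: [0.018, 1.0, 0.0, 0.001]
contact_force: [-0.4, 0.6, -0.0]
gripper_width: 0.0806
```

```bash
python3 - <<'E'
from h import *
capture('side');capture('side')
s=observe(); print(s['eef_pos'],s['gripper_width'],s['clock']); p=capture('wrist'); T=T_cam(p,s); cv2.imwrite('pics/w23.png',p['pixels'])
m=orange(p); n,l,st,c=cv2.connectedComponentsWithStats(m)
i=[k for k in range(1,n) if st[k,4]>300 and 280<c[k][0]<360][0]
v,u=np.nonzero(l==i); P=np.array([ray_z(p,T,a,b,0.065) for a,b in zip(u,v)])
b=np.polyfit(P[:,0],P[:,1],1); print('yaw',np.degrees(np.arctan(b[0])),'x',P[:,0].min(),P[:,0].max(),'y at .522',np.polyval(b,.522),'z',[pt(p,T,int(c[i][0]),y)[2].round(4) for y in (int(c[i][1])-20,int(c[i][1])+20)])
p=capture('side'); cv2.imwrite('pics/s23.png',p['pixels']); cv2.imwrite('pics/s23c.png',cv2.resize(p['pixels'][130:280,220:420],(800,600),interpolation=2))
p=capture('scene'); cv2.imwrite('pics/c23.png',cv2.resize(p['pixels'][180:330,180:560],(798,315),interpolation=2))
E
```

```text
[0.47272316 0.13894634 0.24662354] 0.08062169351957746 34.8
yaw -2.459197001988455 x 0.4851661658255749 0.5622263737244941 y at .522 0.1358213420533267 z [np.float64(0.0643), np.float64(0.0643)]
```

View pics/s23c.png

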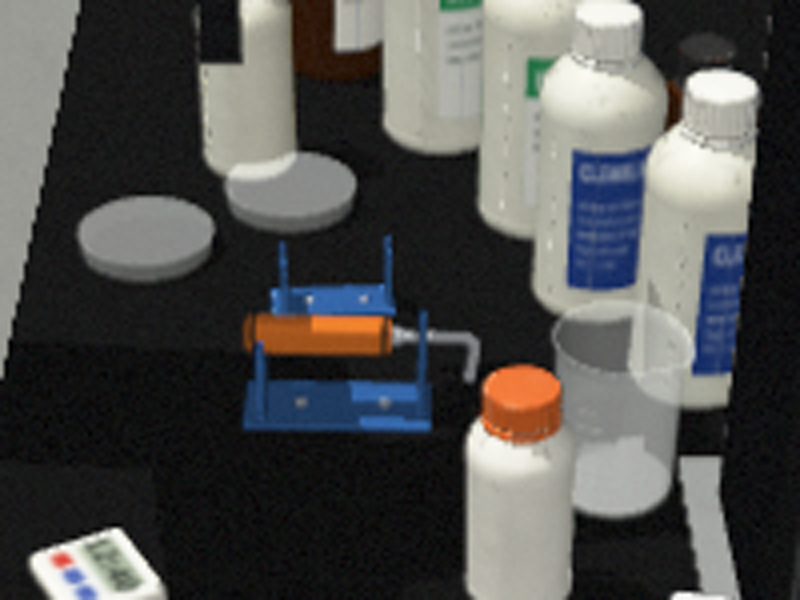

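View pics/s23.png

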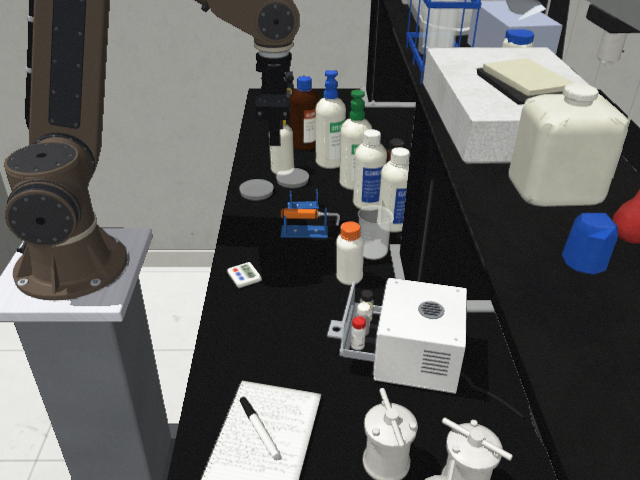

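View pics/c23.png

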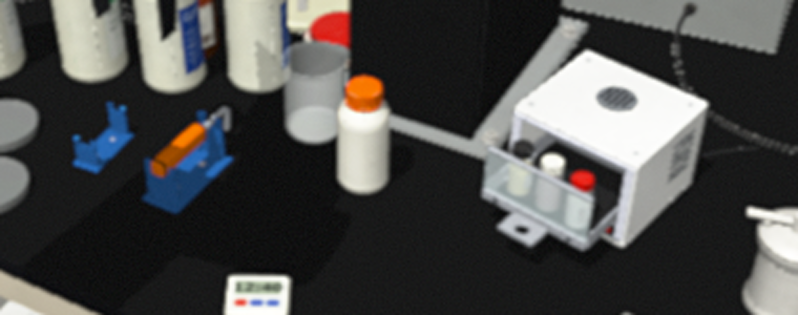

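View pics/w23.png

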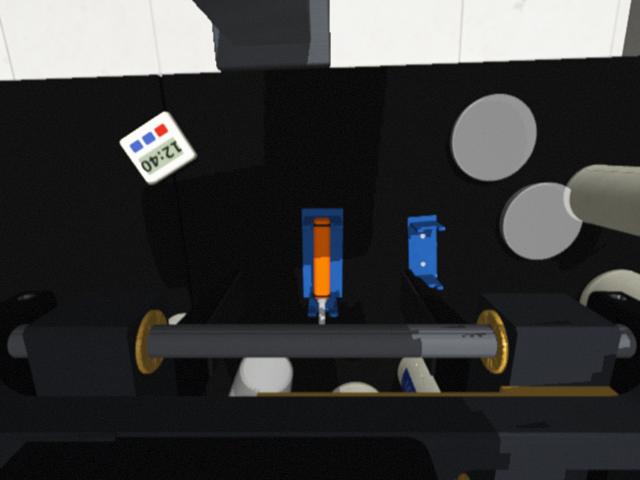

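Hook sits as before, tray open, vials standing, nothing else moved. Handing in.

```bash
python3 -c "
from cell import *
print(close_job())"
```

```text
the job is handed in; nothing more can be done
None
```

The tray stands open on its catch and the hook is back in the larger blue rest. I handed the job in at about 35 s on the robot's clock.

**What I did**
- I took the hook from the rest, dropped its bent end through the tab hole and drew the tray out in short steps. Normal pull was about 1–2 N.
- I stopped with the pull at about 6.6 N and rising roughly 4–5 N per mm, which I took as the buffer. That was at about 68 mm of tray travel, worked out from how far the arm moved less the play in the hole.
- I eased back 5 mm. The pull fell to zero and the tray stayed where it was, so the catch was holding. Then I unhooked.

**Last checks**
- **Hook:** in the pictures it lies as it did at the start. The grip ends are within 1 mm and the top is at 64 mm. One wrist measurement puts it 1.5 mm to the side and about 0.5–1° different in yaw, which is about what that view can resolve.
- **Tray and surroundings:** the tray is open and all three vials are standing. The bottle, beaker, timer and petri dish look undisturbed, and the gripper is clear.

**What disagreed**
- **Fingertips:** they stood about 13 mm behind the reported TCP, not 17 mm ahead as the text says. My first grasp closed just above the grip without contact, so I measured the offset and went 30 mm lower.
- **Grip force:** the text asks for about 80 N, but the gripper gives at most 60 N. I used 60 N and saw no slip.
- **Catch peak:** the 5–7 N jump fell between my force readings, where the most I saw was about 2.8 N. I inferred the snap-in from the pull dropping to about zero, then the buffer, and from the tray holding when I eased off.

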